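# Pack and latch the asphalt slab mould

## Task

Pack the asphalt slab in the steel mould for transport: lay on it, flat and roughly central, one on the other, the two of the three spacer plates that together fill the space up to the rim exactly, and leave the third plate on the table. Then shut the lid fully, hook the latch's claw over the keeper on the lid edge, and swing the latch lever down over centre until it is fully home, leaving the claw hooked. Do not upset or shift the other things on the bench.

Things in the scene. Friction and masses are not known exactly. Their poses are not given: they have to be found in the camera images.
- mould: Square open-topped steel box fixed to the bench, 130 x 130 mm outside, 74 mm high, walls 6 mm, over a black asphalt slab whose flat top is 50 mm above the bench, 24 mm below the rim; the well above it is 118 x 118 mm. Origin: centre of the underside, z up. Its -x face carries the draw latch, its +x rim the lid hinge (line along y at x = 65 mm, z = 74.5 mm).
- well (a point): Centre of the slab's top, the floor of the well; axes as the mould's.
- pivot (a point): Pivot axis of the latch lever, 14 mm out from the mould's -x face, 56 mm above the bench; axes as the mould's (the axis is along y).
- lid (a joint): Hinge angle of the aluminium lid (130 x 130 x 6 mm, 0.22 kg), rad: 0 = shut on the rim, 1.57 = upright on the mould's +x side; starts at 1.6 to 1.85. The hinge is stiff (0.2 N m): the lid stays where it is left. Shut it by pushing on its outer face, then pressing it down; shut, its top is 80.5 mm above the bench.
- lid_edge (a point): Middle of the lid's free edge, on its outer (upper) face, 130 mm from the hinge line.
- keeper (a point): Top centre of the keeper: an upright steel ridge 6 mm thick (x) and 14 mm wide (y) that stands 10 mm above the lid's top face, its middle 10 mm outside the lid's free edge. It belongs to the lid; axes as the mould's when the lid is shut.
- lever (a joint): Latch lever angle, rad: 0 = handle 30 deg outward from straight up; grows as the handle swings out and down; 2.18 (stop) = home, 25 deg outward from straight down. Handle: strip 50 mm long from the pivot, 5 to 6 thick, 16 wide, last 14 mm 26 wide. Starts 0.6 to 0.95 (near level), stays where left. Once hooked takes up to 6 N at its end; passes centre at 1.97, then the spring holds it.
- handle_end (a point): Outer end of the lever handle, 50 mm from the pivot. z points outward along the handle, y along the pivot; +x is the face to push, the upper one when the handle is level.
- link (a joint): Swing of the claw on the lever, about a pin 16 mm from the pivot in a direction 30 deg farther round (towards home) than the handle. 0 = the claw is 15 deg above the handle; grows as it swings up and in towards the lid. Starts 0.35 to 0.7 and stays where it is left. Led by its tab in the latch's plane, the claw takes the lever with it freely.
- hook (a point): Inside of the claw's bend, 44.8 mm from the pin (the claw stretches up to 7 mm against 9 N/mm). Beyond it lies a crosspiece 30 mm wide, 4 thick; two side arms run back to the pin; a lip 16 mm wide hangs 5 mm back from it on the lid side, 5 to 9 mm off the middle plane. z points along the claw from the pin, x to the lid side. Hooked, this point sits on keeper, the lip behind the ridge.
- tab (a point): Outer end of the claw's finger tab, 26 mm beyond hook along the claw: a strip 16 mm wide (y, along the pivot), 5 mm thick, 22 mm long, to be pinched across its width; same axes as hook. It can turn between the fingers.
- plate_thin: Steel spacer plate 60 x 40 x 6 mm (x, y, z), 0.11 kg, lying on the bench. Origin: centre of its underside.
- plate_mid: Steel spacer plate 60 x 40 x 12 mm, 0.23 kg, lying on the bench. Origin: centre of its underside.
- plate_thick: Steel spacer plate 60 x 40 x 18 mm, 0.34 kg, lying on the bench. Origin: centre of its underside.
- core: Black asphalt core, a cylinder 101 mm across and 64 mm high; bystander. Origin on its underside.
- tin: Closed tin 70 mm across, 60 mm high; bystander. Origin on its underside.
- cup: Open metal cup 64 mm across, 40 mm high; bystander. Origin on its underside.
- spatula: Spatula lying on the bench; bystander.
- brush: Brush lying on the bench; bystander.
- wrench: Wrench lying on the bench; bystander.

How it is judged:
By the outcome, as a careful person would: the job done as asked, in the order asked, and still so for the second after the job is handed in, with the robot touching nothing.
It also fails if it takes over 72 s, if anything falls off the work surface, if the arm or the gripper's body presses on something with over 40 N, if the wrist force passes 120 N, or if a joint passes its speed limit or range.

## Robot

A 7-joint arm with a two-finger parallel gripper is mounted at the origin on the work surface. World frame = base frame: x ahead of the robot, y to its left, z up, the work surface at z = 0. Lengths are in m, angles in rad, forces in N, time in s.
With the tool pointing down it reaches from about 0.4 to 0.875 m from the base axis. Payload 6.5 kg.
Tool frame: the origin (TCP) lies between the finger pads; the fingertips stand 19 mm ahead of it and the grasp point (between the pads) is the TCP; z points along the fingers, y is the direction in which the jaws open and shut (so a half turn about z gives the same grasp; the last joint's range is limited). The gripper opens to 88 mm and grips with 3 to 60 N. Pads are 18 mm wide; open, the fingers measure 123 mm over their backs; the gripper's body (75 mm by 187 mm) begins 45 mm behind the grasp point.
Start: joints at [-1.27, 0.536, -0.004, 1.538, 0.003, 1.067, -0.071], TCP at [0.233, 0.607, 0.258] pointing down, gripper open.
Joint ranges: [-2.7, 2.7], [-0.37, 2.16], [-1.27, 1.26], [0.24, 2.4], [-1.31, 4.45], [0.19, 1.91], [-2.76, 2.76]. Speed limits (rad/s): [2.39, 2.39, 3.14, 3.14, 3.14, 3.14, 3.14].

## Interface

Orientations are given as [roll, pitch, yaw] about the fixed x, y, z axes, in that order (R = Rz(yaw) Ry(pitch) Rx(roll)).
In Python, from cell import get_state, get_image, calibration, finish_job, spot_in, outline_of gives the robot as it stands.
- The arm moves only by the tool carry_out, never from a script. Its argument "motion" is one flat list of numbers, 5 for each row, row after row: the finger opening in mm, from 0 to 88.1, then the shift along the tool's x, y, z in units of 0.05 m (1.0 is 0.05 m), then the turn about the tool's z in units of 60 degrees (1.0 is 60 degrees). In form: [claw, tx, ty, tz, roll, claw, tx, ty, tz, roll, ...]. A call has 1 to 20 rows; each row shifts and turns the commanded pose from where the row before left it, along the tool's axes as they then stand; what a row does not reach is not made up. A row lasts 1/12 s, in which the tool goes at most 41.7 mm and 7.16 degrees, less where a joint would pass 70% of its speed; a pose out of reach is approached as far as the arm can. A call with a number of a shift or a turn outside -1 to 1 is refused whole. A call with a gripper value outside its range is refused whole. The fingers move at their own pace and stop on an object; "grip_force" is the grip in N (left out, the last holds). Time passes only in rows, so rows that do not move let the fingers close. It gives the time, the measured TCP pose, the force and the opening at its end, in the units of the state.
- get_state(): the state, without advancing time (a new reading comes with each control period).
- get_image(name): name is "scene" or "top"; returns the picture (480x640x3 uint8, red, green, blue); there is no depth.
- calibration(name): a dict with "camera_matrix" (3x3 intrinsics, pixels), "rvec" (rotation vector, rad) and "tvec" (3), from world to camera coordinates, as OpenCV has them. Camera axes: x right, y down, z forward; pixel columns grow to the right and rows downward; lengths in m; the calibration is good to about 2 mm. A picture is of the moment at which its call begins. calibration takes no time and is no camera call.
- finish_job(): hands the job in, once; it reports no verdict.
Trained networks look in the newest picture that a camera, given by its name, has taken for a name from the list of things; names that differ only in an ending like _2 or _b are one class to them, and where a whole thing is asked for, a point or a joint stands for the part that bears it (a point fixed in the world has none). Each returns a list of dicts, best first, with "score" (0 to 1); they miss things now and then, are a little off and sometimes report something else, mostly with a low value. They report only what shows in the picture. A call takes as long as a camera call.
- spot_in(query, camera): "bbox" ([centre column, centre row, width, height] as shares, 0 to 1, of the picture: columns of its width, rows of its height, round what is visible of it).
- outline_of(query, camera): "pixels" (480x640 bool, what is visible of it) and "bbox" ([centre column, centre row, width, height] as shares, 0 to 1, of the picture: columns of its width, rows of its height, round what is visible of it).
The state is a dict: "t": time; "joints": joint angles; "joint_vel": joint speeds; "tau": joint torques, N m; "tcp_pos": TCP position; "ee_rot": TCP orientation; "wrist_force": force on the tool from outside, world axes, zero at the start; "torque": the same for the moment, N m; "grip_width": finger opening in m.
Only numpy, scipy, OpenCV 4.12 (cv2) and the standard library are available. Lean on these libraries where they do the work, as an engineer would, in place of code of your own. Each camera call takes 0.05 s, during which the arm holds its last target.

## Working session

There is one attempt and no reset: what is moved stays moved. The work goes in short steps, Python scripts to look and compute and a tool call to move; the robot and the scene stay as the last step left them, time stands still between calls to the robot, and variables do not carry over. Pictures are saved under pics/ and viewed, and the job is handed in when it is done.

Besides the shell and the picture viewer there is one more tool, called by a JSON object that holds its "name" and its "arguments", one argument or row to a line. carry_out: Moves the arm, as the interface text tells. Its arguments: {"type":"object","properties":{"motion":{"type":"array","items":{"type":"number"}},"grip_force":{"type":"number"}},"required":["motion"]}

```bash
mkdir -p pics; ls; cat > h.py <<'E'
import numpy as np, cv2
from cell import get_state, get_image, calibration, finish_job, spot_in, outline_of
def cal(n):
    c=calibration(n); return np.array(c["camera_matrix"],float),np.array(c["rvec"],float).reshape(3),np.array(c["tvec"],float).reshape(3)
def proj(n,P):
    K,r,t=cal(n); return cv2.projectPoints(np.atleast_2d(np.array(P,float)),r,t,K,None)[0].reshape(-1,2)
def ray(n,uv):
    K,r,t=cal(n); R=cv2.Rodrigues(r)[0]; o=-R.T@t
    d=R.T@np.linalg.inv(K)@np.array([uv[0],uv[1],1.]); return o,d/np.linalg.norm(d)
def atz(n,uv,z):
    o,d=ray(n,uv); return o+d*(z-o[2])/d[2]
def save(n,f,crop=None,scale=1):
    im=get_image(n); b=im[:,:,::-1]
    if crop: b=b[crop[1]:crop[3],crop[0]:crop[2]]
    if scale!=1: b=cv2.resize(b,None,fx=scale,fy=scale,interpolation=cv2.INTER_CUBIC)
    cv2.imwrite(f,b); return im
E
python3 - <<'E'
from h import *
save("scene","pics/s0.png");save("top","pics/t0.png")
for n in("scene","top"):
    o,d=ray(n,(320,240));print(n,o,d,cal(n)[0][0,0])
print(get_state())
E
```

```text
pics
scene [ 1.18356259 -0.47542607  0.94016126] [-0.51026712  0.43409563 -0.74242067] 480.83549363169055
top [0.53106467 0.01479711 1.28544471] [ 0.03875422 -0.01217972 -0.99917454] 526.1525954150886
{'t': 0.1, 'joints': array([-1.27018535,  0.53708341, -0.00443931,  1.53879138,  0.00258455,
        1.0672824 , -0.07122272]), 'joint_vel': array([ 0.00073585, -0.00306823,  0.00057259, -0.00290251,  0.00153379,
        0.00099356, -0.00107152]), 'tau': array([ 2.52377402e-03, -5.72072482e+01,  9.93841588e-01, -2.52227998e+01,
       -5.61411039e-02,  1.35361135e-02,  7.51948050e-07]), 'tcp_pos': array([0.23293173, 0.60626013, 0.25692453]), 'ee_rot': array([-3.14003716e+00,  1.01507841e-04,  2.77482392e+00]), 'wrist_force': array([ 0.10596199,  0.27283237, -0.15017159]), 'torque': array([ 0.06221629, -0.00415968, -0.03109445]), 'grip_width': 0.08799493942605031}
```

View pics/s0.png

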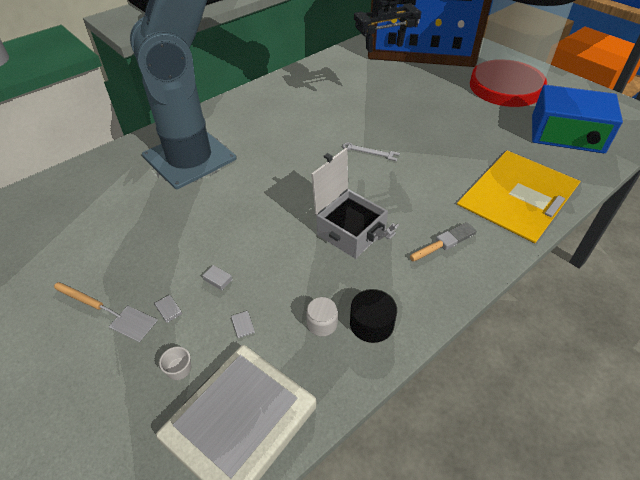

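View pics/t0.png

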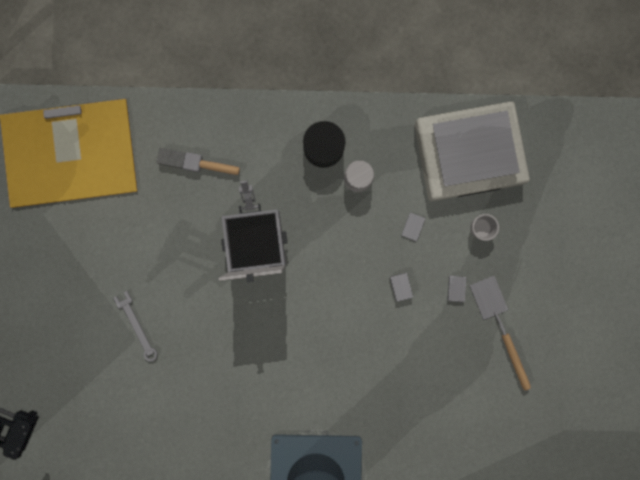

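```bash
python3 - <<'E'
from h import *
a=save("scene","pics/s1.png",(140,240,280,350),5)
b=save("top","pics/t1.png",(200,170,300,290),5)
c=save("top","pics/t2.png",(380,200,480,310),5)
d=save("scene","pics/s2.png",(290,130,420,270),4)
for q in["plate_thin","plate_mid","plate_thick"]:
  for n in("scene","top"):
    print(q,n,[(round(r["score"],2),np.round(np.array(r["bbox"])*[640,480,640,480],1).tolist()) for r in spot_in(q,n)])
E
```

```text
plate_thin scene [(0.93, [242.5, 324.5, 24.4, 24.5])]
plate_thin top [(0.97, [412.5, 225.4, 24.7, 27.6])]
plate_mid scene [(0.7, [167.6, 308.5, 26.8, 26.7])]
plate_mid top [(0.6, [456.1, 290.0, 16.1, 26.5])]
plate_thick scene [(0.71, [218.6, 276.3, 30.1, 19.8])]
plate_thick top [(0.62, [399.7, 286.1, 18.3, 26.2])]
```

View pics/s1.png

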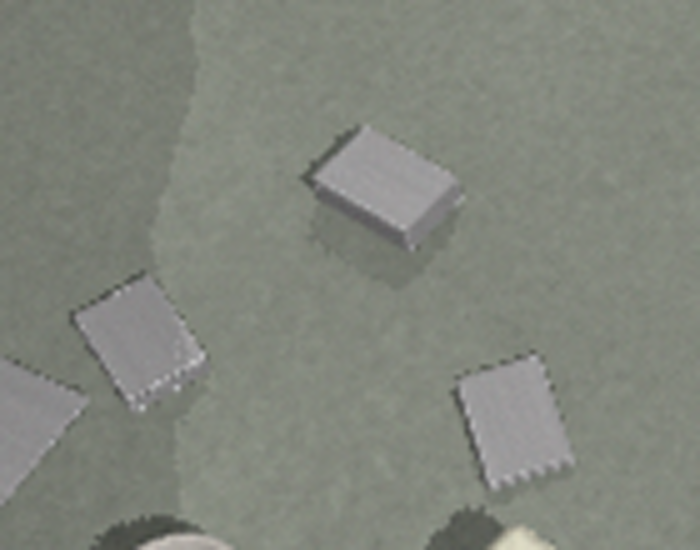

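View pics/t1.png

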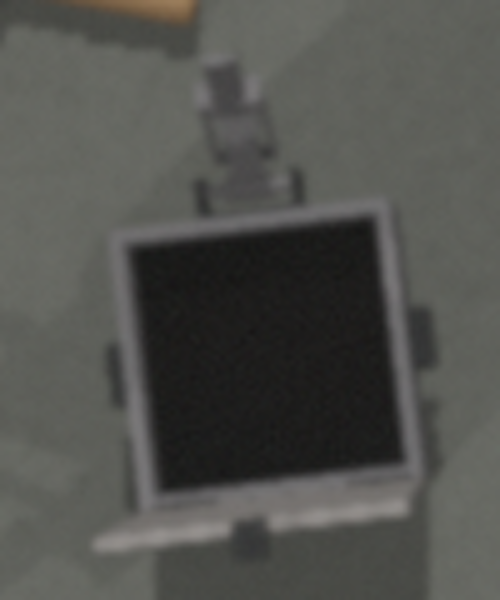

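View pics/s2.png

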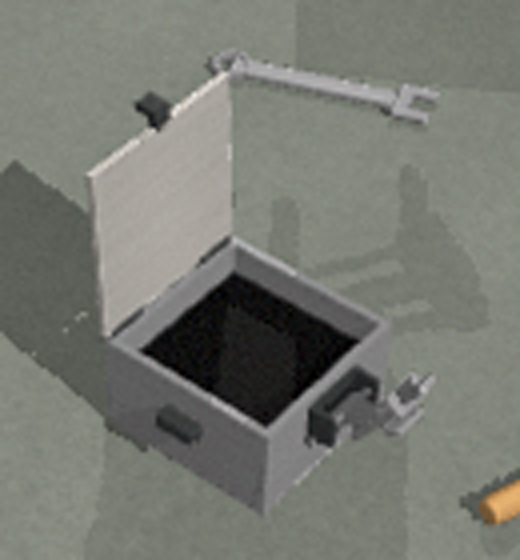

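View pics/t2.png

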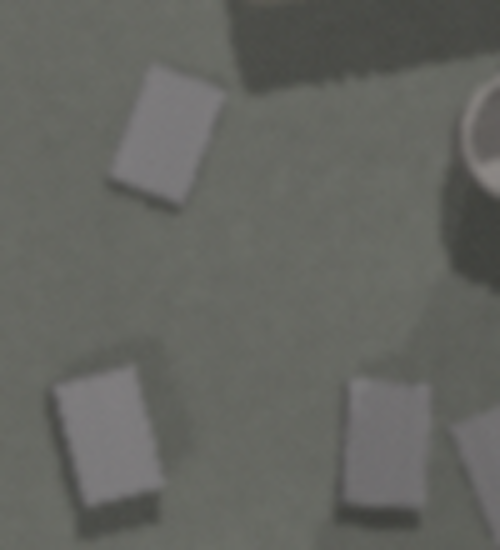

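```bash
cat > fit.py <<'E'
from h import *
from scipy.optimize import minimize
def box(x,y,yaw,dx,dy,h):
    c,s=np.cos(yaw),np.sin(yaw)
    return np.array([[x+c*a-s*b,y+s*a+c*b,z] for z in(0,h) for a in(-dx/2,dx/2) for b in(-dy/2,dy/2)])
def hull(n,P,S=4):
    p=proj(n,P); m=np.zeros((480*S,640*S),np.uint8)
    cv2.fillConvexPoly(m,cv2.convexHull(np.round((p+.5)*S).astype(np.int32)),1); return cv2.resize(m.astype(np.float32),(640,480),interpolation=cv2.INTER_AREA)
def fitplate(q,h,cams=("top","scene"),dims=(.06,.04)):
    ms={}
    for n in cams:
        r=outline_of(q,n)
        if r: ms[n]=r[0]["pixels"].astype(np.float32); print(q,n,round(r[0]["score"],2),ms[n].sum())
    def cost(p,cs):
        c=0
        for n in cs:
            H=hull(n,box(p[0],p[1],p[2],*dims,h)); m=ms[n]; c+=1-np.minimum(H,m).sum()/np.maximum(H,m).sum()
        return c
    n=list(ms)[0]; v,u=np.nonzero(ms[n]); x0=atz(n,(u.mean(),v.mean()),h/2)
    out=[]
    for cs in [list(ms)]+[[k] for k in ms]:
        best=None
        for y0 in np.arange(0,np.pi,np.pi/6):
            r=minimize(cost,[x0[0],x0[1],y0],args=(cs,),method="Nelder-Mead",options=dict(initial_simplex=np.array([[x0[0],x0[1],y0],[x0[0]+.008,x0[1],y0],[x0[0],x0[1]+.008,y0],[x0[0],x0[1],y0+.3]]),xatol=1e-4,fatol=1e-4))
            if best is None or r.fun<best.fun: best=r
        print(" ",cs,np.round(best.x,4),round(np.degrees(best.x[2])%180,1),round(best.fun/len(cs),3)); out.append(best.x)
    return out
E
python3 - <<'E'
from fit import *
get_image("top");get_image("scene")
fitplate("plate_thick",.018);fitplate("plate_thin",.006);fitplate("plate_mid",.012)
from scipy.optimize import least_squares
uv=np.array([[115,235],[383,203],[418,468],[148,505]])/5+[200,170]-.5
def f(p):
    c,s=np.cos(p[2]),np.sin(p[2]);R=np.array([[c,-s],[s,c]])
    # hinge toward -x world: mould x axis = yaw~pi. corners TL,TR,BR,BL in image
    L=np.array([[-65,-65],[-65,65],[65,65],[65,-65]])/1000
    P=np.c_[L@R.T+p[:2],np.full(4,.074)]
    return (proj("top",P)-uv).ravel()
x=atz("top",uv.mean(0),.074)
r=least_squares(f,[x[0],x[1],3.14]);print("mould",r.x,np.degrees(r.x[2]),np.round(r.fun,1))
uv=np.array([[108,342],[235,238],[388,326],[266,430]])/4+[290,130]-.5
def f2(p):
    c,s=np.cos(p[2]),np.sin(p[2]);R=np.array([[c,-s],[s,c]])
    L=np.array([[65,65],[65,-65],[-65,-65],[-65,65]])/1000
    return (proj("scene",np.c_[L@R.T+p[:2],np.full(4,.074)])-uv).ravel()
r=least_squares(f2,r.x);print("mould scene",r.x,np.degrees(r.x[2]),np.round(r.fun,1))
E
```

```text
plate_thick top 0.94 400.0
plate_thick scene 0.91 411.0
  ['top', 'scene'] [ 0.4709 -0.1997  0.2776] 15.9 0.129
  ['top'] [ 0.4727 -0.1991  3.4186] 15.9 0.117
  ['scene'] [ 0.4686 -0.2     3.4111] 15.4 0.11
plate_thin top 0.69 406.0
plate_thin scene 0.96 427.0
  ['top', 'scene'] [ 0.6177 -0.2277 -0.3496] 160.0 0.127
  ['top'] [ 0.6203 -0.2268  2.7809] 159.3 0.078
  ['scene'] [ 0.6153 -0.2285 -0.322 ] 161.6 0.054
plate_mid top 0.66 446.0
plate_mid scene 0.78 439.0
  ['top', 'scene'] [ 0.469  -0.3343 -0.0134] 179.2 0.089
  ['top'] [ 0.4711 -0.3343  0.0052] 0.3 0.054
  ['scene'] [ 0.4664 -0.3352 -0.0458] 177.4 0.053
mould [0.57493269 0.15493881 3.29110138] 188.56621923208806 [-1.3 -0.8  1.1 -1.6  1.2  1.3 -1.   1.2]
mould scene [0.5702019  0.1543827  3.27818742] 187.82630377315024 [-0.6 -0.7 -0.4 -0.8  1.  -0.7 -0.   1.8]
```

```bash
cat > plan.py <<'E'
from h import *
def wrap(a): return (a+180)%360-180
def plan(wps,grip,v=0.8,pose=None):
    """wps: list of (x,y,z,yawdeg or None,[grip],[v]) ; prints rows"""
    s=get_state()
    if pose is None: p=np.array(s["tcp_pos"]); yaw=np.degrees(s["ee_rot"][2])
    else: p=np.array(pose[:3],float); yaw=pose[3]
    rows=[]
    for w in wps:
        t=np.array(w[:3],float); ty=yaw if w[3] is None else w[3]
        g=w[4] if len(w)>4 and w[4] is not None else grip; vv=w[5] if len(w)>5 else v
        dy=wrap(ty-yaw); n=max(1,int(np.ceil(np.linalg.norm(t-p)/.05/vv-1e-6)),int(np.ceil(abs(dy)/7.14)))
        for i in range(n):
            q=p+(t-p)/(n-i); d=(q-p)/.05; c,sn=np.cos(np.radians(yaw)),np.sin(np.radians(yaw))
            tl=[c*d[0]+sn*d[1], sn*d[0]-c*d[1], -d[2]]
            tl=[round(float(a),3) for a in tl]; st=wrap(ty-yaw)/(n-i); r=round(-st/60,4)
            rows.append([g]+tl+[r])
            # simulate rounded
            p=p+.05*np.array([c*tl[0]+sn*tl[1], sn*tl[0]-c*tl[1], -tl[2]]); yaw-=r*60
    print(len(rows),"rows, end",np.round(p,4),round(yaw,2))
    for i in range(0,len(rows),20): print(str([ (int(x) if x==int(x) else x) for r in rows[i:i+20] for x in r]).replace(" ",""))
E
python3 - <<'E'
from plan import *
plan([(.42,.2,.257,60),(.4705,-.1995,.15,15.8),(.4705,-.1995,.06,15.8)],70)
E
```

```text
28 rows, end [ 0.4705 -0.1995  0.06  ] 15.8
[70,-0.458,-0.447,0.001,np.float64(0.1178),70,-0.509,-0.387,0.001,np.float64(0.1178),70,-0.553,-0.321,0.001,np.float64(0.1178),70,-0.588,-0.251,0.001,np.float64(0.1179),70,-0.615,-0.177,0.001,np.float64(0.1178),70,-0.632,-0.1,0.001,np.float64(0.1179),70,-0.639,-0.021,0.001,np.float64(0.1178),70,-0.637,0.058,0.001,np.float64(0.1179),70,-0.625,0.136,0.001,np.float64(0.1178),70,-0.603,0.211,0.001,np.float64(0.1179),70,-0.573,0.284,0.001,np.float64(0.1178),70,-0.533,0.353,0.001,np.float64(0.1179),70,-0.486,0.416,0.001,np.float64(0.1178),70,-0.431,0.472,0.001,np.float64(0.1179),70,-0.583,0.443,0.195,np.float64(0.067),70,-0.551,0.482,0.195,np.float64(0.067),70,-0.515,0.52,0.194,np.float64(0.067),70,-0.478,0.555,0.195,np.float64(0.067),70,-0.438,0.587,0.194,np.float64(0.067),70,-0.395,0.616,0.195,np.float64(0.0669)]
[70,-0.351,0.642,0.194,np.float64(0.067),70,-0.306,0.665,0.195,np.float64(0.0669),70,-0.258,0.685,0.194,np.float64(0.067),70,-0.21,0.702,0.195,np.float64(0.0669),70,-0.16,0.714,0.194,np.float64(0.067),70,0,0,0.6,0,70,0,0,0.6,0,70,0,0,0.6,0]
```

```bash
sed -i 's/r=round(-st\/60,4)/r=round(float(-st)\/60,4)/' plan.py; python3 - <<'E'
from plan import *
plan([(.4,.25,.257,None),(.4705,-.1995,.17,None),(.4705,-.1995,.06,None)],70,pose=(.233,.6063,.257,16.2))
E
```

```text
25 rows, end [ 0.4705 -0.1995  0.06  ] 16.2
[70,0.122,0.777,0,0,70,0.122,0.778,0,0,70,0.122,0.777,0,0,70,0.122,0.778,0,0,70,0.122,0.777,0,0,70,0.122,0.778,0,0,70,0.122,0.777,0,0,70,0.122,0.778,0,0,70,0.122,0.777,0,0,70,0.121,0.778,0,0,70,-0.096,0.752,0.145,0,70,-0.096,0.752,0.145,0,70,-0.096,0.752,0.145,0,70,-0.096,0.752,0.145,0,70,-0.096,0.752,0.145,0,70,-0.096,0.752,0.145,0,70,-0.096,0.752,0.145,0,70,-0.096,0.752,0.145,0,70,-0.096,0.753,0.145,0,70,-0.097,0.752,0.145,0]
[70,-0.096,0.753,0.145,0,70,-0.097,0.752,0.145,0,70,0,0,0.733,0,70,0,0,0.733,0,70,0,0,0.734,0]
```

{"name": "carry_out", "arguments": {
  "motion": [70,0,0,0,0.119,70,0,0,0,0.119,70,0,0,0,0.119,70,0,0,0,0.119,70,0,0,0,0.119,70,0,0,0,0.119,70,0,0,0,0.119,70,0,0,0,0.119,70,0,0,0,0.119,70,0,0,0,0.119,70,0,0,0,0.119,70,0,0,0,0.119,70,0,0,0,0.119,70,0,0,0,0.119,70,0,0,0,0.119,70,0,0,0,0.119,70,0,0,0,0.119,70,0,0,0,0.119,70,0,0,0,0.119,70,0,0,0,0.119],
  "grip_force": 30
}}

```text
t: 2.67
tcp_pos: [0.2329, 0.6069, 0.2577]
ee_rot: [-3.141, 0.0, 0.277]
wrist_force: [-0.2, -0.8, -0.0]
grip_width: 0.07
```

{"name": "carry_out", "arguments": {
  "motion": [70,0.12,0.78,0,0,70,0.12,0.78,0,0,70,0.12,0.78,0,0,70,0.12,0.78,0,0,70,0.12,0.78,0,0,70,0.12,0.78,0,0,70,0.12,0.78,0,0,70,0.12,0.78,0,0,70,0.12,0.78,0,0,70,0.12,0.78,0,0,70,-0.1,0.75,0.1,0,70,-0.1,0.75,0.1,0,70,-0.1,0.75,0.1,0,70,-0.1,0.75,0.1,0,70,-0.1,0.75,0.1,0,70,-0.1,0.75,0.1,0,70,-0.1,0.75,0.1,0,70,-0.1,0.75,0.1,0,70,-0.1,0.75,0.1,0,70,-0.1,0.75,0.1,0]
}}

```text
t: 4.33
tcp_pos: [0.4562, -0.1268, 0.2077]
ee_rot: [-3.141, -0.001, 0.283]
wrist_force: [0.3, 1.0, -0.6]
grip_width: 0.0702
```

```bash
python3 - <<'E'
from plan import *
plan([(.4705,-.1995,.10,15.9)],70)
save("top","pics/t3.png",(380,200,500,310),5)
E
```

```text
4 rows, end [ 0.4705 -0.1995  0.1   ] 15.9
[70,-0.033,0.369,0.538,0.0013,70,-0.032,0.369,0.538,0.0013,70,-0.032,0.369,0.539,0.0014,70,-0.031,0.37,0.538,0.0013]
```

View pics/t3.png

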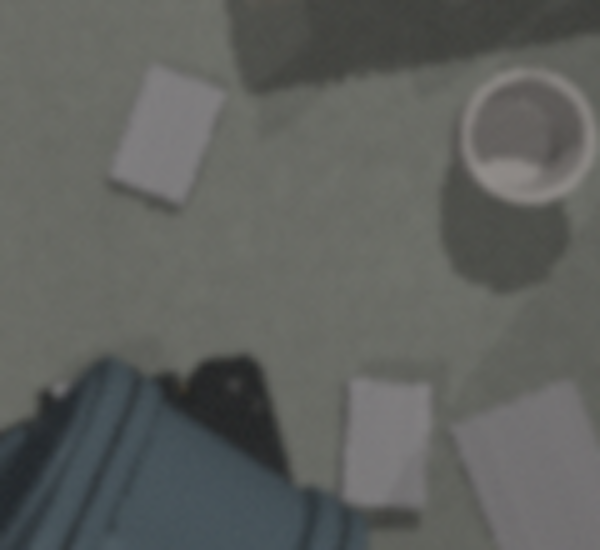

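{"name": "carry_out", "arguments": {
  "motion": [70,-0.03,0.37,0.54,0,70,-0.03,0.37,0.54,0,70,-0.03,0.37,0.54,0,70,-0.03,0.37,0.54,0,70,0,0,0,0]
}}

```text
t: 4.8
tcp_pos: [0.4686, -0.2005, 0.0962]
ee_rot: [-3.141, 0.005, 0.279]
wrist_force: [-0.4, 0.1, 0.8]
grip_width: 0.0702
```

```bash
python3 - <<'E'
from plan import *
s=get_state();print(s["tcp_pos"],s["ee_rot"],s["t"])
save("scene","pics/s3.png",(150,200,310,340),4)
plan([(.4705,-.1995,.022,15.9)],70)
E
```

```text
[ 0.46862866 -0.20053787  0.09622642] [-3.14120905  0.00521728  0.2785562 ] 4.8
2 rows, end [ 0.4705 -0.1995  0.022 ] 15.9
[70,0.011,0.009,0.761,0.0009,70,0.01,0.008,0.761,0.0009]
```

View pics/s3.png

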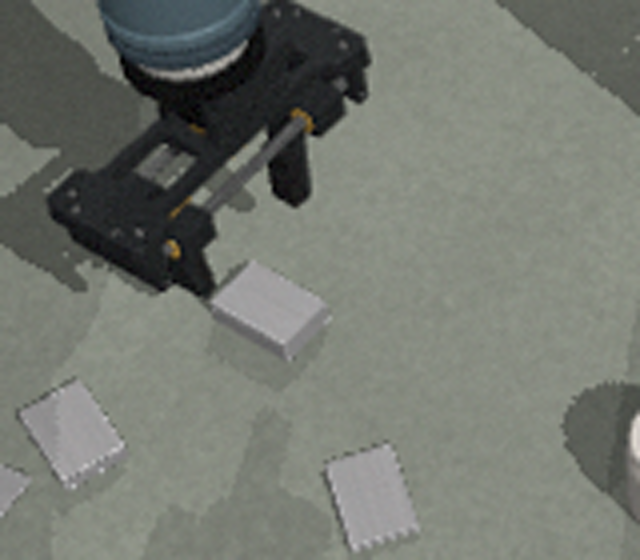

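{"name": "carry_out", "arguments": {
  "motion": [70,0.01,0.01,0.7,0,70,0.01,0.01,0.5,0,70,0,0,0.28,0,30,0,0,0,0,30,0,0,0,0,30,0,0,0,0,30,0,0,0,0,30,0,0,0,0],
  "grip_force": 30
}}

```text
t: 5.52
tcp_pos: [0.473, -0.1981, 0.0271]
ee_rot: [3.141, -0.002, 0.283]
wrist_force: [-0.8, 1.5, 8.2]
grip_width: 0.0394
```

{"name": "carry_out", "arguments": {
  "motion": [30,0,0,0,0,30,0,0,0,0]
}}

```text
t: 5.68
tcp_pos: [0.473, -0.1981, 0.0271]
ee_rot: [-3.141, -0.002, 0.283]
wrist_force: [-0.8, 2.1, 9.5]
grip_width: 0.0395
```

```bash
python3 - <<'E'
from plan import *
s=get_state();print(s["tcp_pos"],s["ee_rot"],s["wrist_force"],s["torque"],s["grip_width"])
save("scene","pics/s4.png",(150,200,310,340),4)
E
```

```text
[ 0.4729921  -0.19814959  0.02709857] [-3.14144380e+00 -2.05479183e-03  2.82888497e-01] [-0.79248639  2.09798388  9.48925121] [ 0.51694557  0.39345641 -0.02922542] 0.03948847899641445
```

View pics/s4.png

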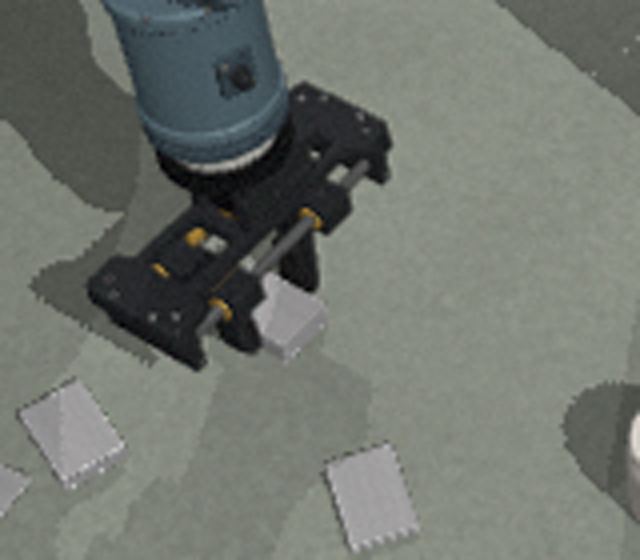

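{"name": "carry_out", "arguments": {
  "motion": [30,0,0,-0.4,0,30,0,0,-0.8,0,30,0,0,-0.8,0,30,0,0,-0.8,0,30,0,0,0,0,30,0,0,0,0]
}}

```text
t: 6.23
tcp_pos: [0.4733, -0.1986, 0.1676]
ee_rot: [3.14, -0.004, 0.283]
wrist_force: [-0.5, -0.5, -4.0]
grip_width: 0.0395
```

```bash
python3 - <<'E'
from plan import *
s=get_state();print(s["tcp_pos"],s["ee_rot"],s["wrist_force"],s["torque"],s["grip_width"])
save("scene","pics/s5.png",(150,140,310,280),4)
plan([(.5725,.1545,.19,8.2),(.5725,.1545,.12,8.2)],30)
E
```

```text
[ 0.47332664 -0.19858082  0.16762333] [ 3.13994434 -0.00431233  0.2829075 ] [-0.45677008 -0.5364366  -4.02795115] [-0.01127871  0.17558647 -0.01185426] 0.0394954233343962
12 rows, end [0.5725 0.1545 0.12  ] 8.2
[30,0.39,-0.621,-0.048,0.0134,30,0.381,-0.626,-0.048,0.0134,30,0.372,-0.631,-0.048,0.0134,30,0.363,-0.637,-0.048,0.0134,30,0.354,-0.642,-0.048,0.0134,30,0.345,-0.646,-0.048,0.0133,30,0.336,-0.651,-0.048,0.0134,30,0.327,-0.656,-0.049,0.0133,30,0.318,-0.66,-0.048,0.0134,30,0.31,-0.665,-0.049,0.0133,30,0,0,0.7,0,30,0,0,0.7,0]
```

View pics/s5.png

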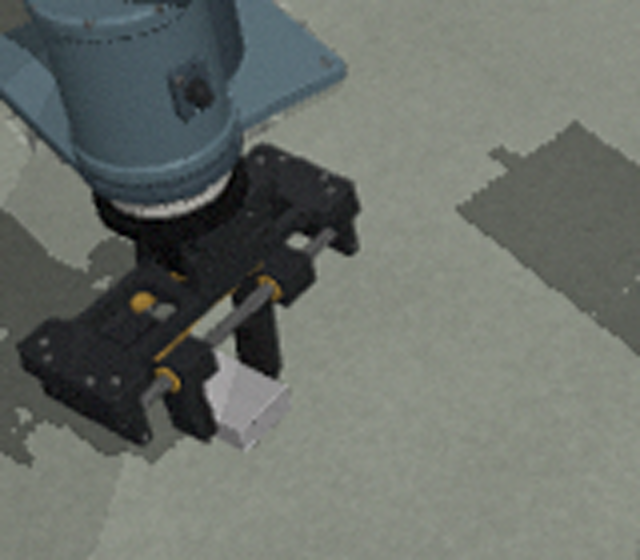

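```bash
python3 - <<'E'
from plan import *
plan([(.575,.0,.19,None),(.5755,.1545,.19,None)],30,pose=(.4733,-.1986,.1676,8.2))
E
```

```text
10 rows, end [0.5755 0.1545 0.19  ] 8.2
[30,0.43,-0.607,-0.075,0,30,0.43,-0.607,-0.075,0,30,0.43,-0.607,-0.075,0,30,0.43,-0.607,-0.074,0,30,0.43,-0.607,-0.075,0,30,0.43,-0.606,-0.074,0,30,0.113,-0.764,0,0,30,0.112,-0.764,0,0,30,0.113,-0.765,0,0,30,0.112,-0.764,0,0]
```

{"name": "carry_out", "arguments": {
  "motion": [30,0,0,0,0.067,30,0,0,0,0.067]
}}

```text
t: 6.45
tcp_pos: [0.4707, -0.1977, 0.164]
ee_rot: [-3.14, 0.003, 0.139]
wrist_force: [0.1, -0.3, -3.5]
grip_width: 0.0396
```

{"name": "carry_out", "arguments": {
  "motion": [30,0.43,-0.61,-0.1,0,30,0.43,-0.61,-0.1,0,30,0.43,-0.61,-0.1,0,30,0.43,-0.61,-0.1,0,30,0.43,-0.61,-0.1,0,30,0.43,-0.61,0,0,30,0.11,-0.76,0,0,30,0.11,-0.76,0,0,30,0.11,-0.76,0,0,30,0.11,-0.76,0,0,30,0,0,0,0,30,0,0,0,0,30,0,0,0,0]
}}

```text
t: 7.53
tcp_pos: [0.5729, 0.1537, 0.1888]
ee_rot: [3.14, 0.003, 0.142]
wrist_force: [-0.5, -0.5, -3.8]
grip_width: 0.0394
```

```bash
python3 - <<'E'
from plan import *
s=get_state();print(s["tcp_pos"],s["ee_rot"],s["wrist_force"],s["torque"],s["grip_width"])
save("scene","pics/s6.png",(280,100,420,260),4);save("top","pics/t6.png",(190,160,310,290),4)
plan([(.5735,.1545,.12,8.2)],30)
E
```

```text
[0.57288184 0.15366387 0.18884094] [3.1401051  0.00328974 0.14220667] [-0.51122703 -0.53639388 -3.77829475] [-0.08176829  0.07700833 -0.00711535] 0.039414556462405194
2 rows, end [0.5735 0.1545 0.12  ] 8.2
[30,0.002,-0.021,0.698,-0.0018,30,0.003,-0.022,0.697,-0.0018]
```

View pics/s6.png

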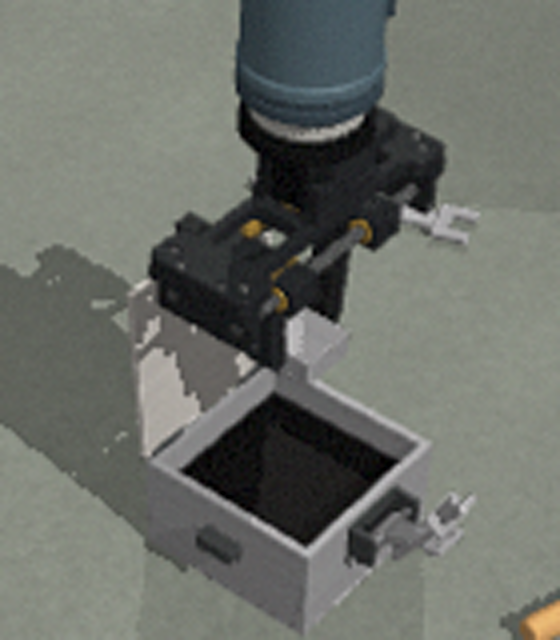

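View pics/t6.png

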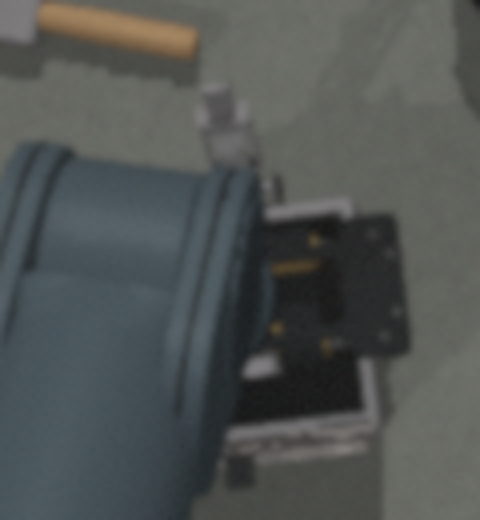

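{"name": "carry_out", "arguments": {
  "motion": [30,0,-0.02,0.6,0,30,0,-0.02,0.6,0,30,0,0,0.6,0,30,0,0,0.2,0,30,0,0,0.1,0,30,0,0,0,0,30,0,0,0,0]
}}

```text
t: 8.22
tcp_pos: [0.5749, 0.1559, 0.087]
ee_rot: [3.141, -0.002, 0.141]
wrist_force: [1.1, 0.5, -3.3]
grip_width: 0.0395
```

{"name": "carry_out", "arguments": {
  "motion": [30,0,0,0.06,0,30,0,0,0.06,0,30,0,0,0.04,0,30,0,0,0,0]
}}

```text
t: 8.55
tcp_pos: [0.5737, 0.1566, 0.0778]
ee_rot: [-3.141, -0.0, 0.142]
wrist_force: [-0.7, -0.4, -3.8]
grip_width: 0.0394
```

{"name": "carry_out", "arguments": {
  "motion": [30,0,0,0.03,0,30,0,0,0.02,0,30,0,0,0,0]
}}

```text
t: 8.8
tcp_pos: [0.574, 0.1566, 0.0771]
ee_rot: [-3.14, 0.0, 0.142]
wrist_force: [-6.9, -0.9, 14.8]
grip_width: 0.0394
```

{"name": "carry_out", "arguments": {
  "motion": [30,0,0,-0.02,0,56,0,0,0,0,56,0,0,0,0,56,0,0,0,0,56,0,0,-0.4,0,56,0,0,-0.8,0,56,0,0,-0.8,0,56,0,0,-0.4,0]
}}

```text
t: 9.47
tcp_pos: [0.5757, 0.1561, 0.2003]
ee_rot: [-3.141, -0.005, 0.141]
wrist_force: [0.7, 0.1, -0.1]
grip_width: 0.056
```

```bash
python3 - <<'E'
from plan import *
s=get_state();print(s["tcp_pos"],s["ee_rot"],s["wrist_force"],s["torque"],s["grip_width"])
plan([(.62,.0,.19,None),(.6178,-.2277,.14,None),(.6178,-.2277,.06,None)],60,pose=(.574,.1566,.196,-20))
E
```

```text
[0.57569698 0.15610635 0.20030543] [-3.14137359 -0.00482831  0.1413893 ] [ 0.6555529   0.05099472 -0.06450097] [0.01527627 0.116388   0.03110534] 0.05602087797745226
13 rows, end [ 0.6178 -0.2277  0.06  ] -20.0
[60,0.387,0.526,0.024,0,60,0.387,0.526,0.024,0,60,0.387,0.525,0.024,0,60,0.387,0.526,0.024,0,60,0.388,0.525,0.024,0,60,0.253,0.716,0.167,0,60,0.253,0.716,0.167,0,60,0.252,0.716,0.166,0,60,0.253,0.716,0.167,0,60,0.252,0.715,0.166,0,60,0.253,0.716,0.167,0,60,0,0,0.8,0,60,0,0,0.8,0]
```

{"name": "carry_out", "arguments": {
  "motion": [60,0.11,0.8,0,0,60,0.11,0.8,0,0,60,0.11,0.8,0,0,60,0.11,0.8,0,0,60,0,0,0,0.117,60,0,0,0,0.117,60,0,0,0,0.117,60,0,0,0,0.117,60,0.25,0.72,0.15,0,60,0.25,0.72,0.15,0,60,0.25,0.72,0.15,0,60,0.25,0.72,0.15,0,60,0.25,0.72,0.15,0,60,0.25,0.72,0.15,0,60,0,0,0.8,0,60,0,0,0,0,60,0,0,0,0,60,0,0,0,0]
}}

```text
t: 10.97
tcp_pos: [0.616, -0.2267, 0.1121]
ee_rot: [-3.141, -0.001, -0.346]
wrist_force: [0.5, 0.2, 0.2]
grip_width: 0.06
```

```bash
python3 - <<'E'
from plan import *
s=get_state();print(s["tcp_pos"],s["ee_rot"],s["wrist_force"],s["torque"],s["grip_width"])
save("scene","pics/s7.png",(150,200,310,340),4)
save("top","pics/t7.png",(200,170,300,290),5)
plan([(.6178,-.2277,.02,-20)],60)
E
```

```text
[ 0.61595269 -0.22667144  0.11212002] [-3.14124160e+00 -7.14162904e-04 -3.46482189e-01] [0.4652307  0.22050676 0.15828253] [-0.00491348  0.12481255  0.01574747] 0.059961698669642655
3 rows, end [ 0.6178 -0.2277  0.02  ] -20.0
[60,0.01,0.004,0.62,0.001,60,0.01,0.004,0.62,0.001,60,0.011,0.004,0.62,0.001]
```

View pics/s7.png

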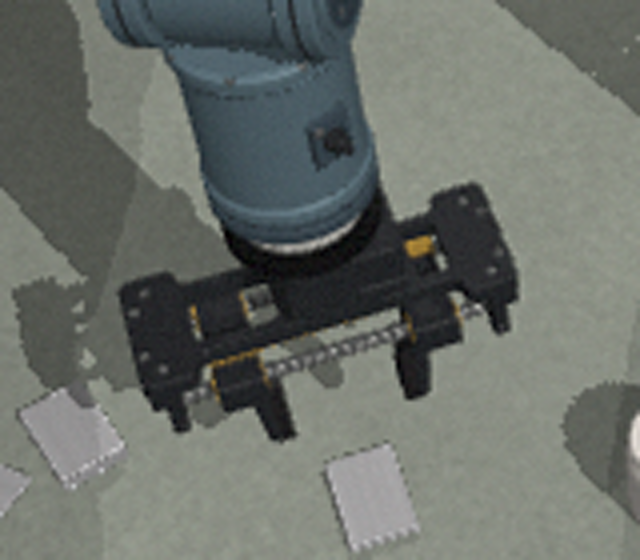

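View pics/t7.png

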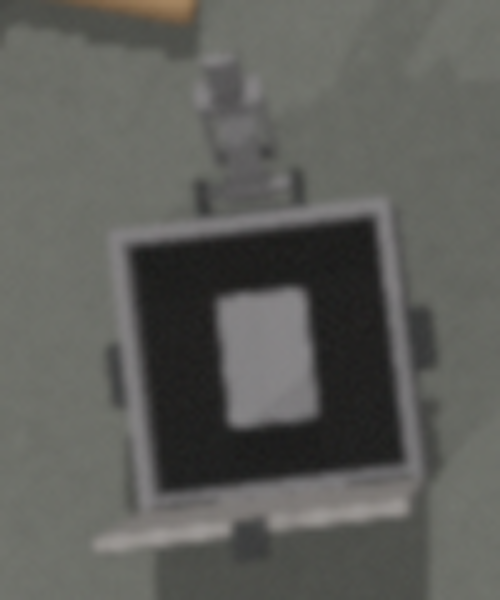

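{"name": "carry_out", "arguments": {
  "motion": [60,0.01,0,0.6,0,60,0.01,0,0.6,0,60,0.01,0,0.5,0,60,0,0,0.08,0,60,0,0,0,0,60,0,0,0,0]
}}

```text
t: 11.57
tcp_pos: [0.6178, -0.2282, 0.0242]
ee_rot: [3.141, -0.003, -0.347]
wrist_force: [0.4, 0.5, 0.5]
grip_width: 0.06
```

{"name": "carry_out", "arguments": {
  "motion": [60,0,0,0.06,0,60,0,0,0,0,30,0,0,0,0,30,0,0,0,0,30,0,0,0,0,30,0,0,0,0]
}}

```text
t: 12.07
tcp_pos: [0.6168, -0.2279, 0.0196]
ee_rot: [-3.141, -0.001, -0.348]
wrist_force: [-0.1, 0.8, 3.3]
grip_width: 0.0391
```

```bash
python3 - <<'E'
from plan import *
plan([(.61,.0,.20,None),(.574,.156,.20,None)],30,pose=(.6168,-.2279,.14,8.15))
E
```

```text
11 rows, end [0.574 0.156 0.2  ] 8.15
[30,0.085,-0.755,-0.2,0,30,0.085,-0.755,-0.2,0,30,0.085,-0.755,-0.2,0,30,0.086,-0.755,-0.2,0,30,0.085,-0.756,-0.2,0,30,0.086,-0.755,-0.2,0,30,-0.054,-0.638,0,0,30,-0.054,-0.638,0,0,30,-0.054,-0.638,0,0,30,-0.054,-0.638,0,0,30,-0.055,-0.639,0,0]
```

{"name": "carry_out", "arguments": {
  "motion": [30,0,0,-0.4,0,30,0,0,-0.8,0,30,0,0,-0.8,0,30,0,0,-0.4,0,30,0,0,0,-0.117,30,0,0,0,-0.117,30,0,0,0,-0.117,30,0,0,0,-0.117,30,0,0,0,0]
}}

```text
t: 12.82
tcp_pos: [0.6162, -0.2281, 0.1393]
ee_rot: [-3.141, -0.0, 0.146]
wrist_force: [0.7, 0.6, -0.9]
grip_width: 0.0392
```

{"name": "carry_out", "arguments": {
  "motion": [30,0.09,-0.76,-0.2,0,30,0.09,-0.76,-0.2,0,30,0.09,-0.76,-0.2,0,30,0.09,-0.76,-0.2,0,30,0.09,-0.76,-0.2,0,30,0.09,-0.76,-0.2,0,30,-0.06,-0.64,0,0,30,-0.06,-0.64,0,0,30,-0.06,-0.64,0,0,30,-0.06,-0.64,0,0,30,-0.06,-0.64,0,0,30,0,0,0,0,30,0,0,0,0]
}}

```text
t: 13.9
tcp_pos: [0.5726, 0.1603, 0.1988]
ee_rot: [-3.141, 0.001, 0.143]
wrist_force: [0.0, -0.1, -1.1]
grip_width: 0.0394
```

```bash
python3 - <<'E'
from plan import *
s=get_state();print(s["tcp_pos"],s["ee_rot"],s["wrist_force"],s["torque"],s["grip_width"])
save("scene","pics/s8.png",(280,100,420,260),4)
plan([(.574,.156,.095,8.15)],30)
E
```

```text
[0.57264806 0.16029935 0.19881493] [-3.14100827e+00  7.54055795e-04  1.43181724e-01] [ 1.37022623e-04 -1.16882098e-01 -1.11210065e+00] [-0.13671362  0.22350361  0.03918323] 0.0393646674892397
3 rows, end [0.574 0.156 0.095] 8.15
[30,0.004,0.014,0.694,-0.0005,30,0.004,0.014,0.694,-0.0005,30,0.003,0.013,0.693,-0.0005]
```

View pics/s8.png

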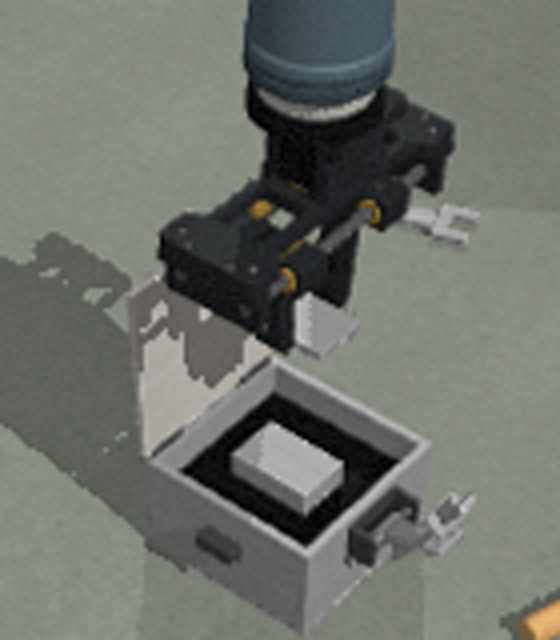

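{"name": "carry_out", "arguments": {
  "motion": [30,0,0.02,0.7,0,30,0,0.02,0.7,0,30,0,0.02,0.55,0,30,0,0.01,0.1,0,30,0,0,0,0,30,0,0,0,0]
}}

```text
t: 14.45
tcp_pos: [0.575, 0.153, 0.098]
ee_rot: [3.141, -0.002, 0.139]
wrist_force: [-0.0, 0.3, 0.1]
grip_width: 0.0396
```

```bash
python3 - <<'E'
from plan import *
s=get_state();print(s["tcp_pos"],s["ee_rot"],s["wrist_force"],s["torque"],s["grip_width"])
save("scene","pics/s9.png",(280,100,420,260),4)
E
```

```text
[0.57504937 0.15297577 0.09796985] [ 3.14089290e+00 -1.50708527e-03  1.39406960e-01] [-0.02958856  0.26172493  0.13147336] [-0.03814538  0.16961913 -0.01387816] 0.03957099507970319
```

View pics/s9.png

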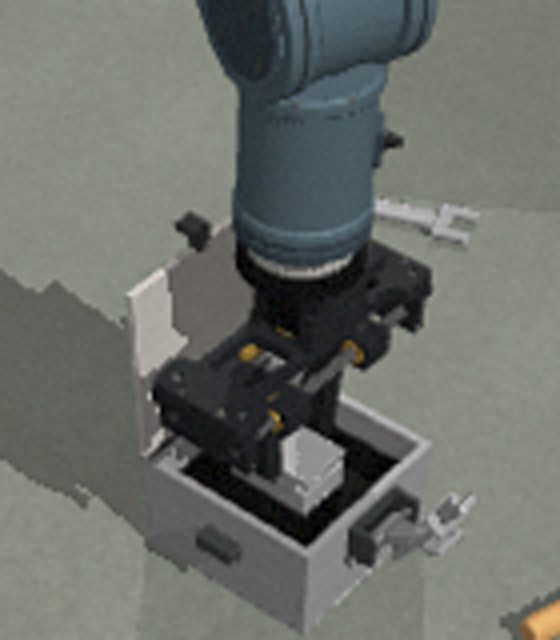

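{"name": "carry_out", "arguments": {
  "motion": [30,0,-0.06,0.1,0,30,0,0,0.06,0,30,0,0,0,0]
}}

```text
t: 14.75
tcp_pos: [0.5735, 0.158, 0.0889]
ee_rot: [-3.141, -0.0, 0.143]
wrist_force: [-0.3, -0.3, 0.0]
grip_width: 0.0397
```

{"name": "carry_out", "arguments": {
  "motion": [30,0,0,0.04,0,30,0,0,0.02,0,30,0,0,0,0]
}}

```text
t: 15.0
tcp_pos: [0.5738, 0.1577, 0.0875]
ee_rot: [-3.14, -0.0, 0.142]
wrist_force: [-5.2, 0.4, 14.5]
grip_width: 0.0392
```

Contact at the expected height. Release and raise.

{"name": "carry_out", "arguments": {
  "motion": [30,0,0,-0.02,0,56,0,0,0,0,56,0,0,0,0,56,0,0,0,0,56,0,0,-0.4,0,56,0,0,-0.8,0,56,0,0,-0.8,0,56,0,0,-0.8,0,0,0.11,0.8,-0.2,0,0,0.11,0.8,-0.2,0,0,0.11,0.8,0,0,0,0.11,0.8,0,0,0,0,0,0,0]
}}

```text
t: 16.08
tcp_pos: [0.6186, -0.0089, 0.248]
ee_rot: [3.135, -0.002, 0.13]
wrist_force: [-1.2, -1.0, 0.4]
grip_width: 0.0249
```

```bash
python3 - <<'E'
from plan import *
s=get_state();print(s["tcp_pos"],s["ee_rot"],s["wrist_force"],s["torque"],s["grip_width"])
save("scene","pics/s10.png",(280,110,420,260),5)
save("top","pics/t10.png",(200,170,300,290),5)
E
```

```text
[ 0.61863626 -0.00888518  0.24804748] [ 3.13532105e+00 -2.09542334e-03  1.30236813e-01] [-1.17434993 -1.01824548  0.3556494 ] [-0.03938157  0.23666407 -0.04933837] 0.024855816392437263
```

View pics/s10.png

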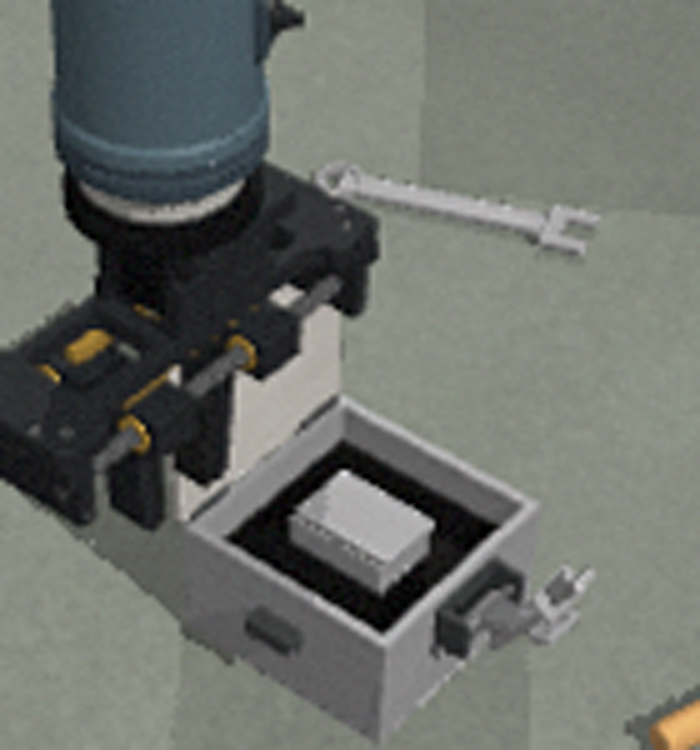

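View pics/t10.png

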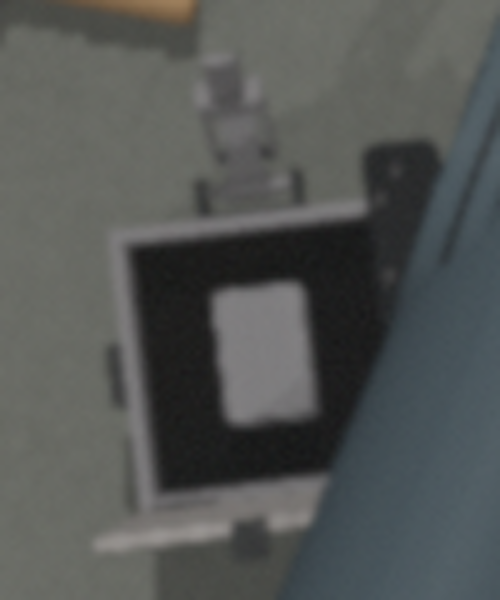

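```bash
cat >> plan.py <<'E'
MX,MY,MYAW=.5725,.1550,188.2
def m2w(mx,my):
    a=np.radians(MYAW); c,s=np.cos(a),np.sin(a); mx/=1000; my/=1000
    return MX+c*mx-s*my, MY+s*mx+c*my
def w2m(x,y):
    a=np.radians(MYAW); c,s=np.cos(a),np.sin(a); dx,dy=x-MX,y-MY
    return (c*dx+s*dy)*1000,(-s*dx+c*dy)*1000
E
python3 - <<'E'
from plan import *
s=get_state();print(w2m(*s["tcp_pos"][:2]),s["grip_width"])
plan([(.4375,-.02,.248,None),(*m2w(140,30),.248,None),(*m2w(140,30),.185,None)],0,pose=(*s["tcp_pos"][:3],7.8))
E
```

```text
(np.float64(-22.769097786093596), np.float64(160.37291984446796)) 0.01670035262258304
11 rows, end [0.4382 0.1054 0.185 ] 7.8
[0,-0.726,-0.021,-0.005,0,0,-0.725,-0.021,-0.005,0,0,-0.726,-0.02,-0.005,0,0,-0.725,-0.021,-0.005,0,0,-0.726,-0.02,-0.006,0,0,0.089,-0.62,0,0,0,0.088,-0.621,0,0,0,0.089,-0.62,0,0,0,0.088,-0.621,0,0,0,0,0,0.63,0,0,0,0,0.63,0]
```

{"name": "carry_out", "arguments": {
  "motion": [0,0,0,0,0,0,0,0,0,0,0,0,0,0,0]
}}

```text
t: 16.43
tcp_pos: [0.6178, 0.0041, 0.2464]
ee_rot: [-3.141, 0.0, 0.145]
wrist_force: [0.6, 0.5, 0.9]
grip_width: 0.0007
```

{"name": "carry_out", "arguments": {
  "motion": [0,-0.73,0,0,0,0,-0.73,0,0,0,0,-0.73,0,0,0,0,-0.73,0,0,0,0,-0.73,0,0,0,0,0.1,-0.65,0,0,0,0.1,-0.65,0,0,0,0.1,-0.65,0,0,0,0.1,-0.5,0,0,0,0,0,0,0,0,0,0,0,0]
}}

```text
t: 17.35
tcp_pos: [0.4394, 0.1023, 0.2467]
ee_rot: [3.142, 0.0, 0.147]
wrist_force: [0.1, -0.9, -0.8]
grip_width: 0.0005
```

```bash
python3 - <<'E'
from plan import *
s=get_state();print(s["tcp_pos"],w2m(*s["tcp_pos"][:2]),s["ee_rot"],s["grip_width"])
save("scene","pics/s11.png",(280,90,420,240),5)
save("top","pics/t11.png",(200,170,300,290),5)
plan([(*m2w(140,30),.185,None)],0)
E
```

```text
[0.43940512 0.10226468 0.2466791 ] (np.float64(139.2557322420972), np.float64(33.21298597677581)) [3.14151951e+00 3.90247145e-06 1.47194731e-01] 0.0005493308896355793
2 rows, end [0.4382 0.1053 0.185 ] 8.16
[0,-0.005,-0.056,0.617,0,0,-0.005,-0.056,0.617,0]
```

View pics/s11.png

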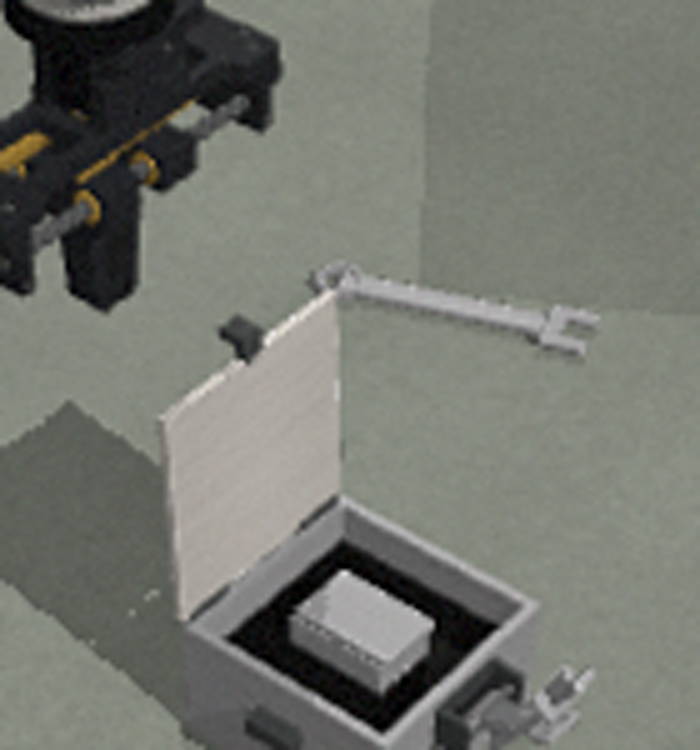

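View pics/t11.png

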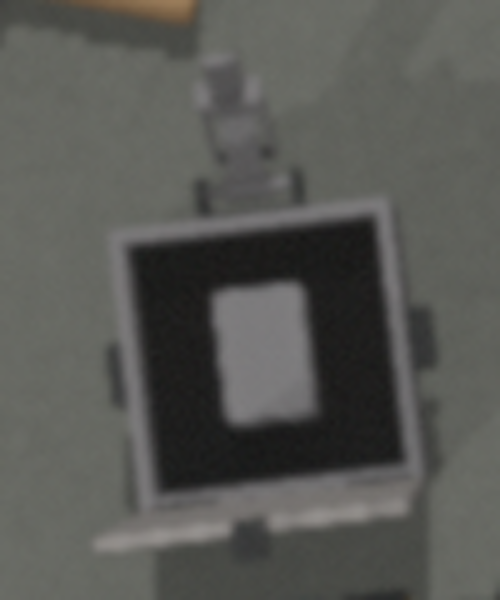

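{"name": "carry_out", "arguments": {
  "motion": [0,0,0,0.61,0,0,0,0,0.61,0,0,0.26,0,-0.01,0,0,0.26,0,-0.01,0,0,0.25,0,-0.01,0,0,0.25,0,-0.01,0,0,0.25,0,0,0,0,0.25,0,0,0,0,0.21,0,0.06,0,0,0.21,0,0.06,0,0,0.21,0,0.06,0,0,0.21,0,0.14,0,0,0.21,0,0.14,0]
}}

```text
t: 18.53
tcp_pos: [0.5674, 0.1177, 0.1642]
ee_rot: [3.141, 0.0, 0.141]
wrist_force: [-2.6, 0.0, -0.1]
grip_width: 0.0003
```

```bash
python3 - <<'E'
from plan import *
s=get_state();print(s["tcp_pos"],w2m(*s["tcp_pos"][:2]),s["ee_rot"],s["wrist_force"])
save("scene","pics/s12.png",(280,90,420,240),5)
E
```

```text
[0.56743143 0.11771522 0.1642328 ] (np.float64(10.334633468351978), np.float64(36.18066007866052)) [3.14133486e+00 4.50223524e-04 1.41165993e-01] [-2.61531797  0.01307319 -0.06031165]
```

View pics/s12.png

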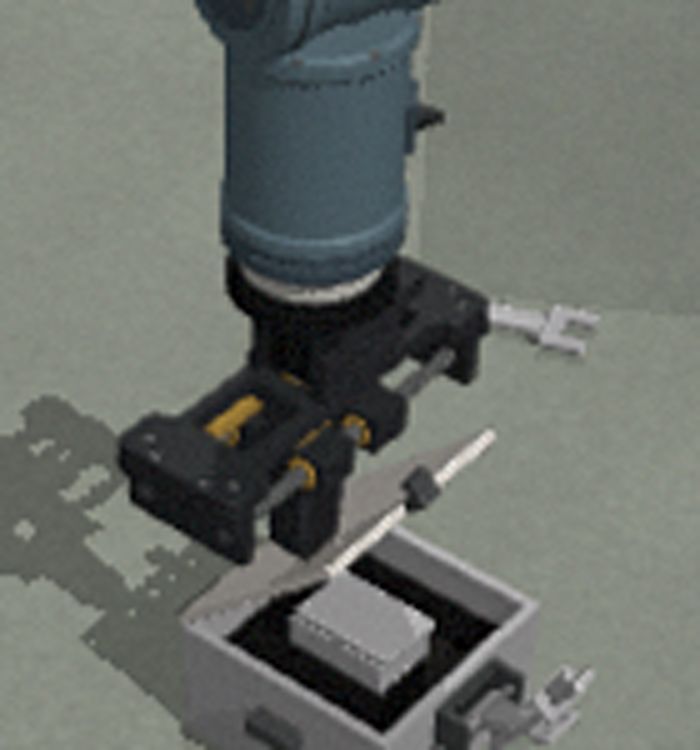

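{"name": "carry_out", "arguments": {
  "motion": [0,0.16,0,0.19,0,0,0.16,0,0.19,0,0,0.11,0,0.22,0,0,0.11,0,0.22,0,0,0.1,-0.1,0.19,0,0,0.1,-0.1,0.15,0,0,0,0,0,0]
}}

```text
t: 19.17
tcp_pos: [0.6018, 0.1356, 0.1046]
ee_rot: [-3.141, 0.002, 0.144]
wrist_force: [-0.8, 0.1, -0.1]
grip_width: 0.0002
```

{"name": "carry_out", "arguments": {
  "motion": [0,0,0,0.04,0,0,0,0,0.04,0,0,0,0,0,0]
}}

```text
t: 19.42
tcp_pos: [0.602, 0.1337, 0.1028]
ee_rot: [-3.142, -0.0, 0.142]
wrist_force: [-0.4, 0.1, -0.4]
grip_width: 0.0005
```

{"name": "carry_out", "arguments": {
  "motion": [0,0,0,0.04,0,0,0,0,0.04,0,0,0,0,0,0]
}}

```text
t: 19.67
tcp_pos: [0.6025, 0.1336, 0.1]
ee_rot: [-3.141, -0.001, 0.142]
wrist_force: [-2.4, 0.2, 10.6]
grip_width: 0.0008
```

{"name": "carry_out", "arguments": {
  "motion": [0,0,0,0.03,0,0,0,0,0,0]
}}

```text
t: 19.83
tcp_pos: [0.6025, 0.1336, 0.0998]
ee_rot: [-3.14, -0.001, 0.142]
wrist_force: [-7.1, 0.3, 21.9]
grip_width: 0.0004
```

{"name": "carry_out", "arguments": {
  "motion": [0,0,0,-0.2,0,0,0,0,-0.8,0,0,0,0,-0.8,0,30,-0.6,0.4,-0.8,0,30,-0.6,0.4,-0.2,0,30,-0.6,0.4,0,0,30,0,0,0,0]
}}

```text
t: 20.42
tcp_pos: [0.5228, 0.0613, 0.2287]
ee_rot: [-3.141, 0.003, 0.135]
wrist_force: [-0.2, -1.0, -0.7]
grip_width: 0.0251
```

```bash
python3 - <<'E'
from plan import *
s=get_state();print(s["tcp_pos"],w2m(*s["tcp_pos"][:2]),s["ee_rot"],s["wrist_force"])
save("scene","pics/s13.png",(340,170,420,260),8)
save("top","pics/t13.png",(205,165,305,285),5)
save("top","pics/t13b.png",(225,170,285,230),10)
for n in("scene","top"):
  for q in("tab","hook","keeper","handle_end","lever","link","pivot"):
    print(n,q,[(round(r["score"],2),np.round(np.array(r["bbox"])*[640,480,640,480],1).tolist()) for r in spot_in(q,n)][:2])
E
```

```text
[0.52280944 0.06132581 0.22870224] (np.float64(62.54318770326231), np.float64(85.62917015085533)) [-3.14095824e+00  3.13715986e-03  1.34745147e-01] [-0.24638818 -0.99115039 -0.74680137]
scene tab [(0.6, [387.5, 230.3, 24.6, 14.3])]
scene hook [(0.53, [393.3, 229.0, 8.7, 9.0]), (0.39, [356.1, 223.6, 77.0, 68.4])]
scene keeper [(0.63, [350.8, 210.9, 71.7, 54.0])]
scene handle_end [(0.58, [387.1, 232.4, 20.2, 15.3])]
scene lever [(0.63, [386.8, 232.1, 18.5, 19.5])]
scene link [(0.68, [385.9, 232.0, 15.3, 12.1])]
scene pivot [(0.64, [357.6, 222.2, 81.1, 70.5]), (0.17, [386.1, 232.5, 22.6, 16.2])]
top tab [(0.35, [195.3, 163.3, 83.2, 24.6])]
top hook [(0.41, [246.5, 186.6, 9.3, 12.4])]
top keeper [(0.84, [249.3, 236.9, 62.6, 67.1])]
top handle_end [(0.53, [247.7, 195.2, 12.2, 24.3])]
top lever [(0.68, [248.6, 195.0, 15.3, 27.4]), (0.26, [251.3, 237.7, 62.4, 65.3])]
top link [(0.73, [247.9, 193.0, 15.9, 20.2])]
top pivot [(0.56, [254.1, 228.0, 68.1, 96.9]), (0.53, [454.0, 288.8, 20.1, 25.3])]
```

View pics/s13.png

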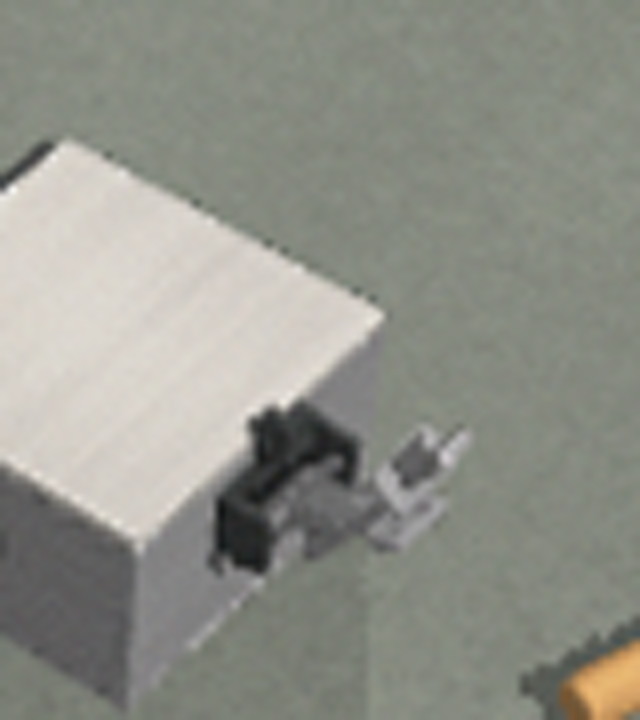

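View pics/t13.png

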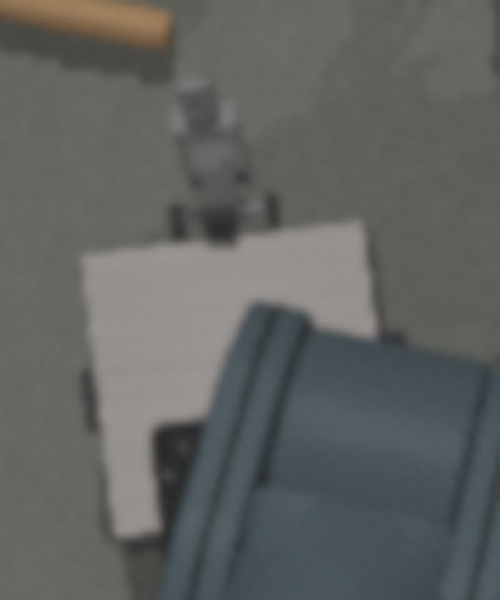

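View pics/t13b.png

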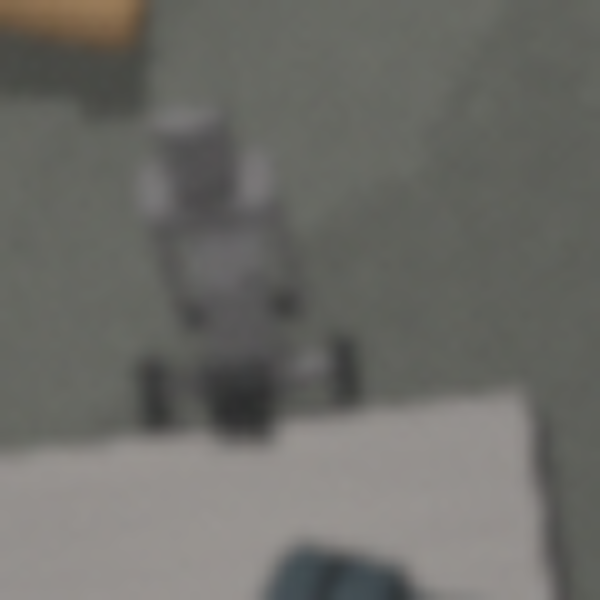

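```bash
cat > latch.py <<'E'
from plan import *
from scipy.optimize import least_squares
def lt(L,k):  # mm mould xz
    th=np.pi/6+L; d=lambda a:np.array([-np.sin(a),np.cos(a)])
    piv=np.array([-79,56.]); pin=piv+16*d(th+np.pi/6); tc=th-np.radians(15)-k
    return dict(piv=piv,hd=d(th),end=piv+50*d(th),pin=pin,cd=d(tc),hook=pin+44.8*d(tc),tab=pin+70.8*d(tc))
def m3(P,pose):
    P=np.atleast_2d(P).astype(float)/1000; c,s=np.cos(pose[2]),np.sin(pose[2])
    return np.c_[pose[0]+c*P[:,0]-s*P[:,1],pose[1]+s*P[:,0]+c*P[:,1],P[:,2]]
E
python3 - <<'E'
from latch import *
L=np.array([[-65,-65,80.5],[-65,65,80.5],[65,-65,80.5]])
ut=np.array([[82,256],[362,222],[118,540]])/5+[205,165]-.5
Ls=np.array([[-65,-65,80.5],[-65,65,80.5],[65,-65,80.5]])
us=np.array([[385,318],[137,548],[65,140]])/8+[340,170]-.5
ft=lambda p:(proj("top",m3(L,p))-ut).ravel(); fs=lambda p:(proj("scene",m3(Ls,p))-us).ravel()
p0=[.5725,.155,np.radians(188.2)]
for nm,f in(("top",ft),("scene",fs),("both",lambda p:np.r_[ft(p),fs(p)])):
    r=least_squares(f,p0);print(nm,np.round(r.x[:2],4),round(np.degrees(r.x[2]),2),np.round(r.fun,1))
E
```

```text
top [0.5736 0.1545] 188.65 [-0.   0.3  0.2 -0.2 -0.2 -0.2]
scene [0.5725 0.1522] 188.39 [ 0.1 -0.2 -0.1 -0.   0.   0.2]
both [0.573  0.1536] 188.52 [ 0.4  0.6  0.7  0.1  0.1  0.1  0.6 -0.4  0.5 -0.2  0.4  0.1]
```

```bash
sed -i 's/^MX,MY,MYAW=.*/MX,MY,MYAW=.573,.1538,188.5/' plan.py; cat > ov.py <<'E'
from latch import *
PT=(.5736,.1545,np.radians(188.65));PS=(.5725,.1522,np.radians(188.39))
def prism(a,b,w,t):  # a,b xz ends; w width y; t thickness
    d=(b-a)/np.linalg.norm(b-a); n=np.array([d[1],-d[0]])
    P=[]
    for q in(a,b):
        for s in(-1,1):
            for y in(-1,1):
                e=q+n*t/2*s; P.append([e[0],y*w/2,e[1]])
    return np.array(P)
E_=[(0,1),(1,3),(3,2),(2,0),(4,5),(5,7),(7,6),(6,4),(0,4),(1,5),(2,6),(3,7)]
def overlay(n,im,L,k,crop,S,f):
    g=lt(L,k); pose=PT if n=="top" else PS
    b=cv2.resize(im[crop[1]:crop[3],crop[0]:crop[2],::-1],None,fx=S,fy=S,interpolation=cv2.INTER_CUBIC).copy()
    for a,e,w,t,c in((g["end"]-14*g["hd"],g["end"],26,6,(0,255,0)),(g["piv"],g["end"],16,5,(0,255,0)),(g["hook"],g["hook"]+4*g["cd"],30,5,(0,0,255)),(g["tab"]-22*g["cd"],g["tab"],16,5,(255,0,0))):
        p=(proj(n,m3(prism(a,e,w,t),pose))+.5-[crop[0],crop[1]])*S
        for i,j in E_: cv2.line(b,tuple(np.round(p[i]).astype(int).tolist()),tuple(np.round(p[j]).astype(int).tolist()),c,1)
    cv2.imwrite(f,b)
E
python3 - <<'E'
from ov import *
t=get_image("top");s=get_image("scene");np.save("t.npy",t);np.save("s.npy",s)
tiles=[]
for L,k in((.65,.5),(.8,.4),(.8,.6)):
    overlay("top",t,L,k,(232,175,270,215),7,"a.png");overlay("scene",s,L,k,(365,215,405,245),7,"b.png")
    a=cv2.imread("a.png");b=cv2.imread("b.png");h=max(a.shape[0],b.shape[0]);w=max(a.shape[1],b.shape[1])
    tiles.append(np.vstack([np.pad(x,((0,h-x.shape[0]),(0,w-x.shape[1]),(0,0))) for x in(a,b)]))
cv2.imwrite("pics/ov1.png",cv2.resize(np.hstack(tiles),None,fx=.93,fy=.93))
E
```

```text
(no output)
```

View pics/ov1.png

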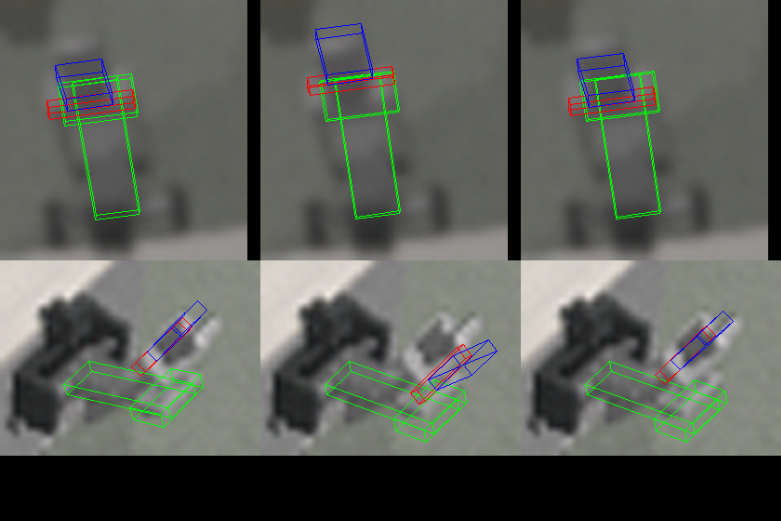

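```bash
python3 - <<'E'
from ov import *
t=np.load("t.npy");s=np.load("s.npy")
tiles=[]
for L,k in((.7,.4),(.65,.35),(.75,.5)):
    overlay("top",t,L,k,(232,175,270,215),7,"a.png");overlay("scene",s,L,k,(365,215,405,245),7,"b.png")
    a=cv2.imread("a.png");b=cv2.imread("b.png");w=max(a.shape[1],b.shape[1])
    tiles.append(np.vstack([np.pad(x,((0,0),(0,w-x.shape[1]),(0,0))) for x in(a,b)]))
cv2.imwrite("pics/ov2.png",cv2.resize(np.hstack(tiles),None,fx=.93,fy=.93))
E
```

```text
(no output)
```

View pics/ov2.png

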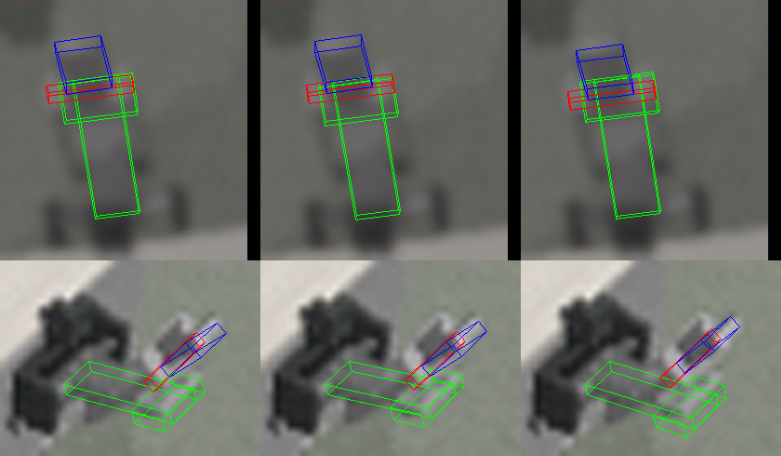

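```bash
python3 - <<'E'
from ov import *
ut=np.array([18.2,12.0])+[225,170]-.5; us=np.array([458,443])/8+[340,170]-.5
f=lambda q:np.r_[proj("top",m3([q[0],q[2],q[1]],PT))[0]-ut,proj("scene",m3([q[0],q[2],q[1]],PS))[0]-us]
r=least_squares(f,[-130,110,0]);print(r.x,r.fun)
# match L,k
for L in(.6,.65,.7,.8,.9):
    for k in np.arange(.3,.75,.05):
        g=lt(L,k)["tab"]
        if abs(g[0]-r.x[0])<4: print(L,round(k,2),g)
t=np.load("t.npy");s=np.load("s.npy")
tiles=[]
for L,k in((.6,.35),(.6,.45),(.65,.43)):
    overlay("top",t,L,k,(232,175,270,215),7,"a.png");overlay("scene",s,L,k,(365,215,405,245),7,"b.png")
    a=cv2.imread("a.png");b=cv2.imread("b.png");w=max(a.shape[1],b.shape[1])
    tiles.append(np.vstack([np.pad(x,((0,0),(0,w-x.shape[1]),(0,0))) for x in(a,b)]))
cv2.imwrite("pics/ov3.png",cv2.resize(np.hstack(tiles),None,fx=.93,fy=.93))
E
```

```text
[-131.45477607  117.59689311   -1.22473075] [-0.03566884 -0.03307967 -0.05118976  0.00694149]
0.6 0.3 [-132.66918487  114.69666274]
0.6 0.35 [-129.62740333  116.5067883 ]
0.65 0.35 [-132.58821127  113.90085501]
0.65 0.4 [-129.54642973  115.71098056]
0.7 0.35 [-135.4150766   111.15019973]
0.7 0.4 [-132.46756506  113.11008882]
0.7 0.45 [-129.42578352  114.92021437]
0.8 0.45 [-135.05607095  109.59168046]
0.8 0.5 [-132.10855941  111.55156954]
0.8 0.55 [-129.06677787  113.3616951 ]
0.9 0.55 [-134.54326653  108.07678805]
0.9 0.6 [-131.595755    110.03667714]
0.9 0.65 [-128.55397345  111.84680269]
```

View pics/ov3.png

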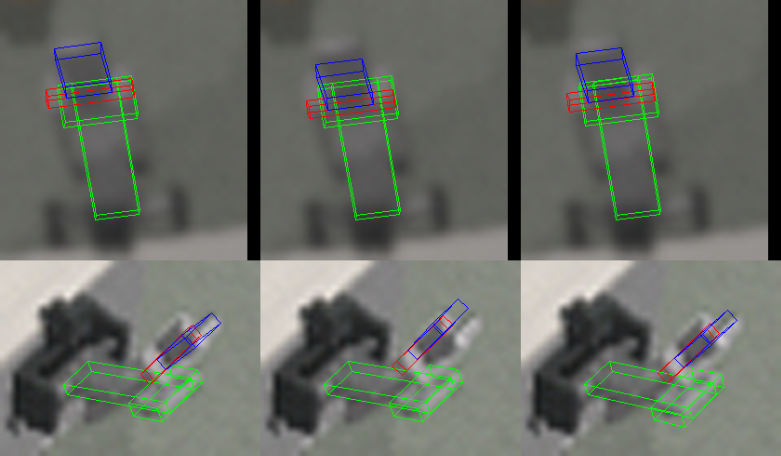

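```bash
python3 - <<'E'
from plan import *
s=get_state();print(s["tcp_pos"],s["ee_rot"],s["t"])
plan([(*m2w(-132,0),.2,8.5)],40)
E
```

```text
[0.52764372 0.06693642 0.2282036 ] [-3.14157251e+00 -1.25095077e-04  1.42150474e-01] 21.3667
6 rows, end [0.7035 0.1733 0.2   ] 8.5
[40,0.631,-0.268,0.094,-0.001,40,0.631,-0.267,0.094,-0.001,40,0.631,-0.267,0.094,-0.001,40,0.631,-0.266,0.094,-0.001,40,0.632,-0.265,0.094,-0.001,40,0.632,-0.265,0.094,-0.0009]
```

{"name": "carry_out", "arguments": {
  "motion": [40,0.63,-0.27,0.1,-0.006,40,0.63,-0.27,0.1,0,40,0.63,-0.27,0.1,0,40,0.63,-0.27,0.1,0,40,0.63,-0.26,0.1,0,40,0.63,-0.26,0.1,0,40,0,0,0.5,0,40,0,0,0,0,40,0,0,0,0]
}}

```text
t: 22.12
tcp_pos: [0.7016, 0.1732, 0.1716]
ee_rot: [3.141, 0.004, 0.148]
wrist_force: [-0.3, 0.2, 0.9]
grip_width: 0.0405
```

```bash
python3 - <<'E'
from plan import *
s=get_state();print(s["tcp_pos"],w2m(*s["tcp_pos"][:2]),s["ee_rot"],s["t"])
save("scene","pics/s14.png",(330,150,430,260),6);save("top","pics/t14.png",(205,155,305,255),6)
E
```

```text
[0.70156993 0.17323764 0.17159164] (np.float64(-130.03076491321), np.float64(-0.2202921132026213)) [3.14063875 0.00375423 0.14807557] 22.1167
```

View pics/s14.png

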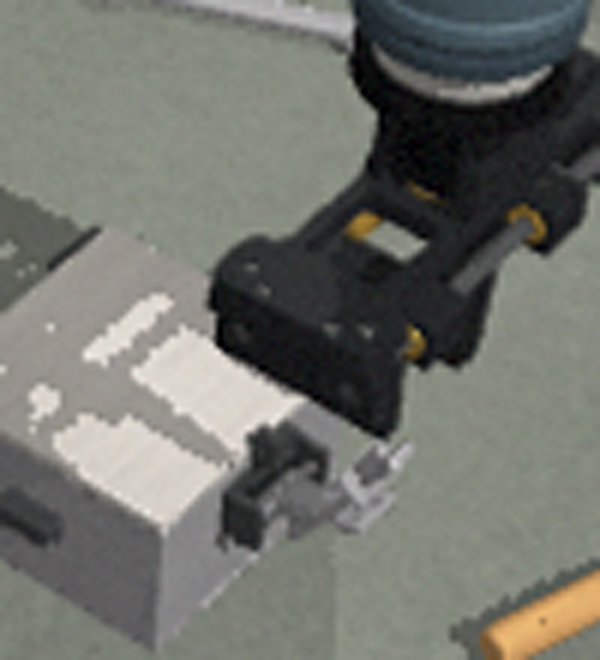

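View pics/t14.png

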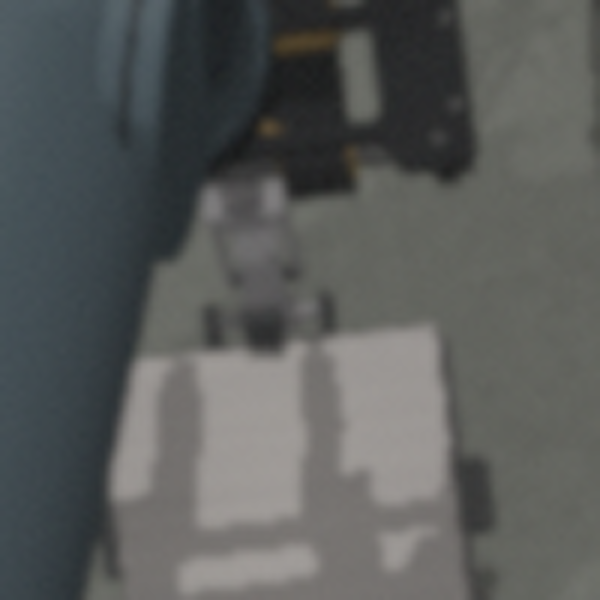

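{"name": "carry_out", "arguments": {
  "motion": [40,0.02,0,0.4,0,40,0,0,0.4,0,40,0,0,0.26,0,40,0,0,0,0,40,0,0,0,0]
}}

```text
t: 22.63
tcp_pos: [0.7036, 0.1737, 0.1208]
ee_rot: [3.141, 0.0, 0.148]
wrist_force: [0.6, -0.0, -0.1]
grip_width: 0.0401
```

```bash
python3 - <<'E'
from plan import *
s=get_state();print(s["tcp_pos"],w2m(*s["tcp_pos"][:2]),s["wrist_force"],s["t"])
save("scene","pics/s15.png",(340,170,420,260),8)
E
```

```text
[0.70363685 0.17365526 0.12076522] (np.float64(-132.13671063408566), np.float64(-0.32780725274673617)) [ 0.57239438 -0.01552731 -0.1295449 ] 22.6333
```

View pics/s15.png

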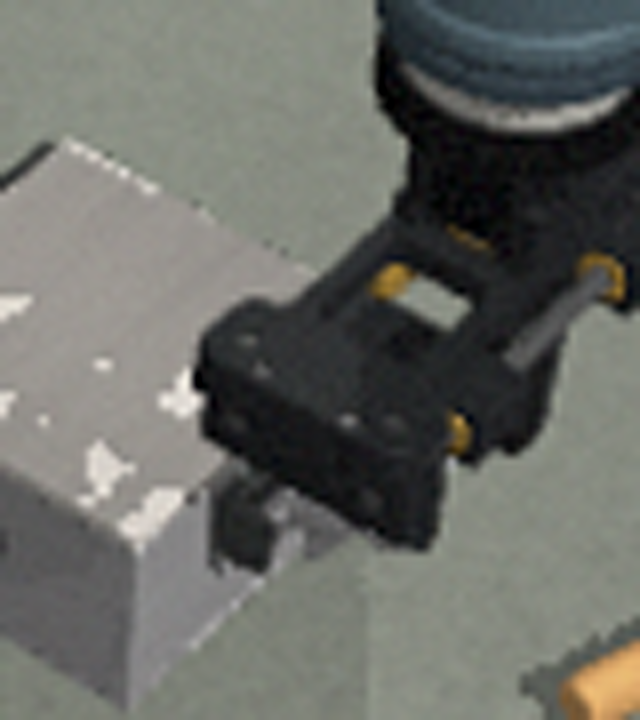

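{"name": "carry_out", "arguments": {
  "motion": [40,0,0,0.05,0,10,0,0,0,0,10,0,0,0,0,10,0,0,0,0,10,0,0,0,0,10,0,0,0,0],
  "grip_force": 20
}}

```text
t: 23.18
tcp_pos: [0.704, 0.1749, 0.118]
ee_rot: [-3.141, -0.001, 0.149]
wrist_force: [0.3, 1.3, 1.4]
grip_width: 0.0154
```

```bash
python3 - <<'E'
from plan import *
s=get_state();print(s["tcp_pos"],w2m(*s["tcp_pos"][:2]),s["wrist_force"],s["grip_width"],s["t"])
save("top","pics/t15.png",(205,155,305,255),6)
E
```

```text
[0.70402287 0.17490155 0.1180313 ] (np.float64(-132.70270755803216), np.float64(-1.5033572960314738)) [0.30483615 1.25647201 1.37160159] 0.015437484226458287 23.1833
```

View pics/t15.png

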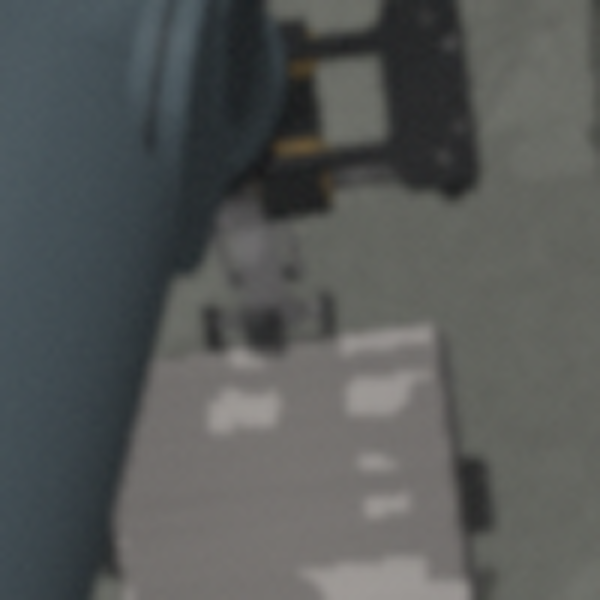

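```bash
python3 - <<'E'
from latch import *
def g(L,tc,rho=64.5):
    d=lambda a:np.array([-np.sin(a),np.cos(a)])
    pin=np.array([-79,56.])+16*d(L+np.pi/3); return pin+rho*d(np.radians(tc)), pin+44.8*d(np.radians(tc))
def inv(H):
    best=min(((abs(np.linalg.norm(np.array(H)-(np.array([-79,56.])+16*np.array([-np.sin(L+np.pi/3),np.cos(L+np.pi/3)])))-44.8),L) for L in np.arange(0,1.2,.002)))
    L=best[1]; pin=np.array([-79,56.])+16*np.array([-np.sin(L+np.pi/3),np.cos(L+np.pi/3)]); v=np.array(H)-pin
    return L,np.degrees(np.arctan2(-v[0],v[1])),best[0]
g0=g(.62,30)[0]; off=np.array([-132.7,118.0])-g0
for L,tc in((.62,30),(.4,20),(.25,10),(.15,0),(.12,-10),(.12,-20),(.12,-28)):
    a,h=g(L,tc); print("L",L,tc,"hook",np.round(h,1),"TCP",np.round(a+off,1))
for H in((-72,102),(-71.5,99),(-71.5,96),(-71.5,93),(-72,91)):
    L,tc,e=inv(H); a,h=g(L,tc); print("H",H,round(L,2),round(tc,1),round(e,2),"TCP",np.round(a+off,1))
E
```

```text
L 0.62 30 hook [-117.3   93.3] TCP [-132.7  118. ]
L 0.4 20 hook [-110.2  100.1] TCP [-122.5  126.3]
L 0.25 10 hook [-102.2  104.4] TCP [-111.1  131.5]
L 0.15 0 hook [-93.9 106.6] TCP [-99.4 134. ]
L 0.12 -10 hook [-85.9 106.4] TCP [-88.  133.5]
L 0.12 -20 hook [-78.4 104.4] TCP [-77.2 130.6]
L 0.12 -28 hook [-72.7 101.8] TCP [-69.  126.9]
H (-72, 102) 0.09 -28.7 0.01 TCP [-68.1 127. ]
H (-71.5, 99) 0.24 -30.7 0.0 TCP [-67.  123.6]
H (-71.5, 96) 0.41 -31.5 0.01 TCP [-66.7 120.5]
H (-71.5, 93) 0.6 -31.6 0.01 TCP [-66.7 117.5]
H (-72, 91) 0.76 -30.2 0.01 TCP [-67.6 115.7]
```

{"name": "carry_out", "arguments": {
  "motion": [10,-0.05,0,-0.04,0,10,-0.05,0,-0.04,0,10,-0.05,0,-0.04,0,10,-0.05,0,-0.04,0,10,-0.06,0,-0.03,0,10,-0.06,0,-0.03,0,10,-0.06,0,-0.02,0,10,-0.06,0,-0.02,0,10,-0.06,0,-0.02,0,10,-0.06,0,-0.01,0,10,-0.06,0,-0.01,0,10,-0.06,0,-0.01,0,10,0,0,0,0]
}}

```text
t: 24.32
tcp_pos: [0.6698, 0.1693, 0.1335]
ee_rot: [-3.141, -0.0, 0.149]
wrist_force: [0.2, 4.6, -2.0]
grip_width: 0.0155
```

```bash
python3 - <<'E'
from plan import *
s=get_state();print(s["tcp_pos"],w2m(*s["tcp_pos"][:2]),s["wrist_force"],s["grip_width"],s["t"])
save("scene","pics/s16.png",(340,170,420,260),8);save("top","pics/t16.png",(205,155,305,255),6)
E
```

```text
[0.66980393 0.16932174 0.13349141] (np.float64(-98.03488501492063), np.float64(-1.0427108425420766)) [ 0.24770173  4.58011131 -2.02279561] 0.015504250004690636 24.3167
```

View pics/s16.png

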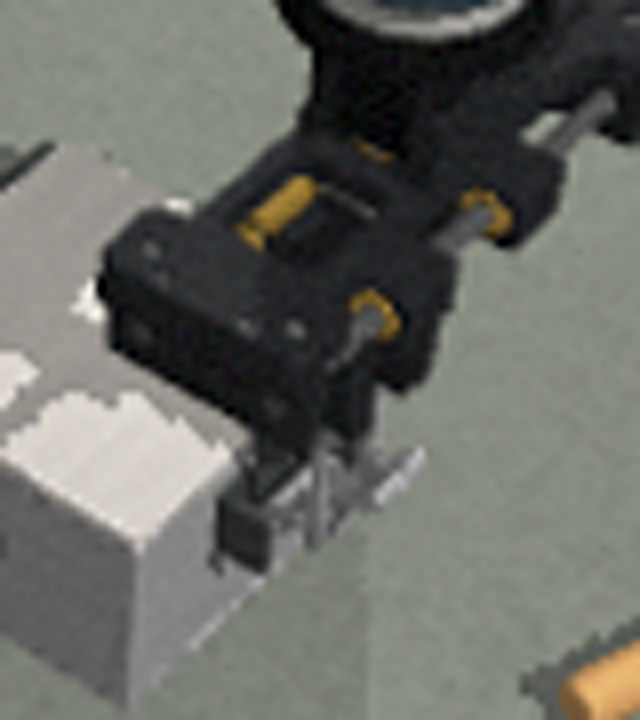

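View pics/t16.png

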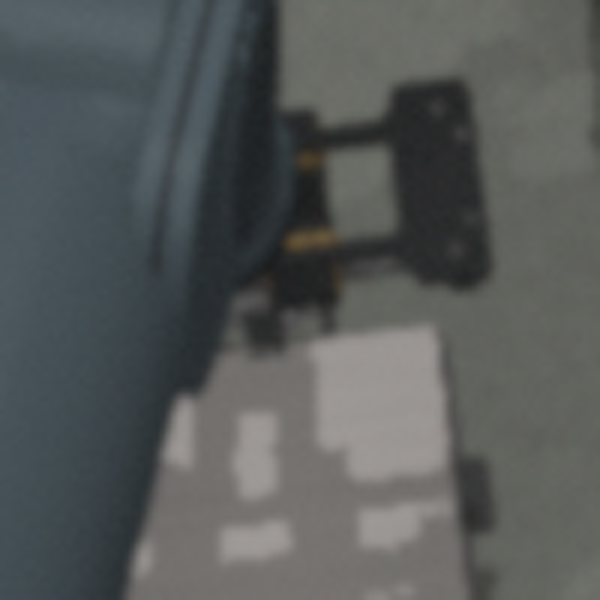

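{"name": "carry_out", "arguments": {
  "motion": [10,-0.07,-0.02,0,0,10,-0.07,0,0,0,10,-0.07,0,0.01,0,10,-0.07,0,0.02,0,10,-0.07,0,0.02,0,10,-0.07,0,0.02,0,10,0,0,0,0]
}}

```text
t: 25.0
tcp_pos: [0.6485, 0.1666, 0.1297]
ee_rot: [-3.142, 0.001, 0.148]
wrist_force: [0.2, 3.6, 2.1]
grip_width: 0.0156
```

```bash
python3 - <<'E'
from plan import *
s=get_state();print(s["tcp_pos"],w2m(*s["tcp_pos"][:2]),s["wrist_force"],s["grip_width"],s["t"])
save("scene","pics/s17.png",(340,170,420,260),8)
E
```

```text
[0.64853138 0.16659921 0.12966534] (np.float64(-76.59357883186671), np.float64(-1.4943756941727984)) [0.2037702  3.61658758 2.11989031] 0.015645204080404884 25.0
```

View pics/s17.png

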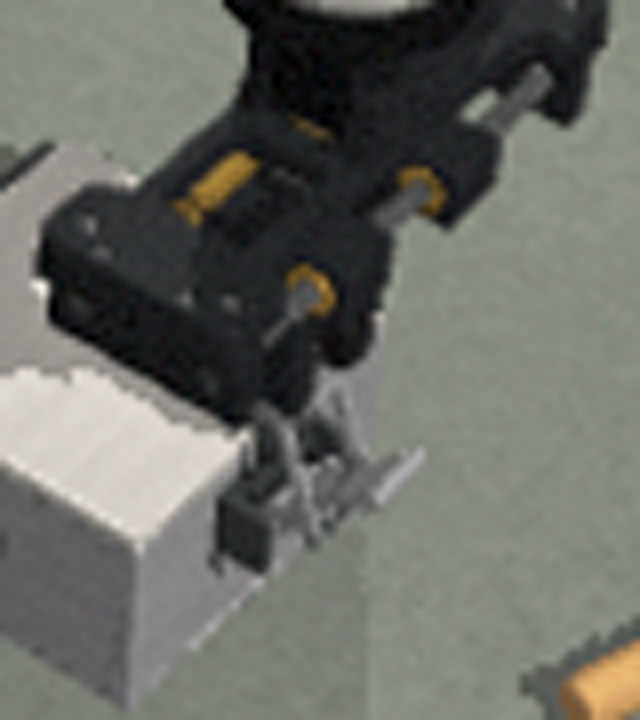

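```bash
python3 - <<'E'
from ov import *
s=get_image("scene")
tl=[]
for L,tc in((.12,-20),(.3,-22),(.45,-22)):
    k=np.pi/6+L-np.radians(15)-np.radians(tc)
    overlay("scene",s,L,k,(360,205,400,245),6.5,"b.png"); tl.append(cv2.imread("b.png"))
cv2.imwrite("pics/ov4.png",np.hstack(tl))
E
```

```text
(no output)
```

View pics/ov4.png

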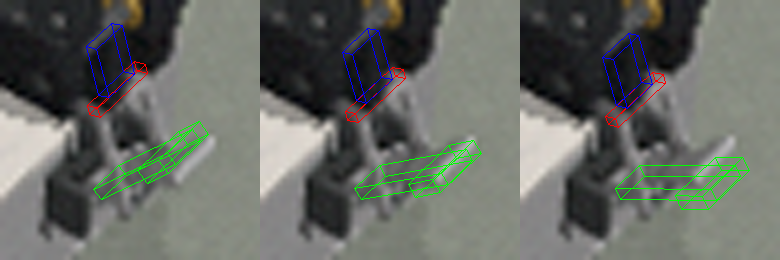

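{"name": "carry_out", "arguments": {
  "motion": [10,-0.04,0,-0.05,0,10,-0.05,0,0,0,10,-0.05,0,0.02,0,10,-0.04,0,0.02,0,10,0,0,0,0]
}}

```text
t: 25.52
tcp_pos: [0.64, 0.1654, 0.1301]
ee_rot: [3.142, 0.0, 0.148]
wrist_force: [2.4, 3.7, -1.3]
grip_width: 0.0153
```

```bash
python3 - <<'E'
from ov import *
st=get_state();print(st["tcp_pos"],w2m(*st["tcp_pos"][:2]),st["wrist_force"],st["grip_width"],st["t"])
s=get_image("scene")
tl=[]
for L,tc in((.12,-28),(.25,-28)):
    k=np.pi/6+L-np.radians(15)-np.radians(tc)
    overlay("scene",s,L,k,(360,205,400,245),9,"b.png"); tl.append(cv2.imread("b.png"))
cv2.imwrite("pics/ov5.png",np.hstack(tl))
E
```

```text
[0.6400339  0.16538256 0.13014535] (np.float64(-68.0095991485753), np.float64(-1.5470904951648494)) [ 2.37655961  3.6548166  -1.25498002] 0.015328667440324925 25.5167
```

View pics/ov5.png

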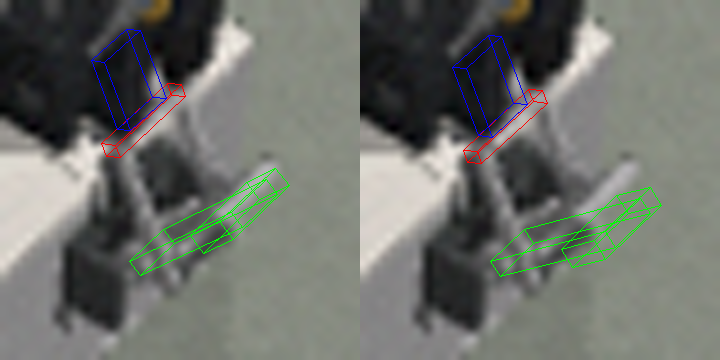

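{"name": "carry_out", "arguments": {
  "motion": [10,-0.03,0,0.04,0,10,-0.02,0,0.04,0,10,0,0,0.04,0,10,0,0,0.04,0,10,0,0,0,0]
}}

```text
t: 25.98
tcp_pos: [0.6377, 0.1651, 0.1218]
ee_rot: [3.142, 0.001, 0.148]
wrist_force: [-0.1, 3.9, 2.3]
grip_width: 0.0153
```

{"name": "carry_out", "arguments": {
  "motion": [10,0,0,0.03,0,10,0,0,0.03,0,10,0,0,0,0]
}}

```text
t: 26.23
tcp_pos: [0.6377, 0.1651, 0.1188]
ee_rot: [3.141, 0.0, 0.148]
wrist_force: [0.0, 2.4, 1.8]
grip_width: 0.0156
```

```bash
python3 - <<'E'
from ov import *
st=get_state();print(w2m(*st["tcp_pos"][:2]))
s=get_image("scene")
tl=[]
for L,tc in((.6,-31),(.76,-31)):
    k=np.pi/6+L-np.radians(15)-np.radians(tc)
    overlay("scene",s,L,k,(360,205,400,245),9,"b.png"); tl.append(cv2.imread("b.png"))
cv2.imwrite("pics/ov6.png",np.hstack(tl))
E
```

```text
(np.float64(-65.66687703797484), np.float64(-1.6352672123098928))
```

View pics/ov6.png

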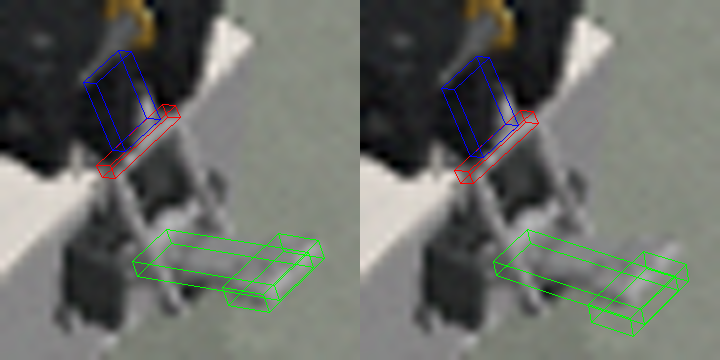

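{"name": "carry_out", "arguments": {
  "motion": [10,0,0,0.03,0,10,0.01,0,0.03,0,10,0,0,0,0]
}}

```text
t: 26.53
tcp_pos: [0.638, 0.1651, 0.1161]
ee_rot: [-3.141, 0.001, 0.148]
wrist_force: [-1.7, 3.7, 5.1]
grip_width: 0.0155
```

{"name": "carry_out", "arguments": {
  "motion": [10,0.04,0,0,0,10,0.04,0,0,0,10,0,0,0,0]
}}

```text
t: 26.78
tcp_pos: [0.639, 0.1652, 0.1158]
ee_rot: [-3.141, 0.008, 0.148]
wrist_force: [-12.3, 2.6, 13.4]
grip_width: 0.0158
```

{"name": "carry_out", "arguments": {
  "motion": [10,-0.04,0,0,0,36,0,0,0,0,36,0,0,0,0,36,0,0,0,0,36,0,0,-0.3,0,36,0,0,-0.6,0,36,0,0,-0.8,0,36,-0.6,0.4,0,0,36,-0.6,0.4,0,0,36,-0.5,0.3,0,0,0,0,0,0,0]
}}

```text
t: 27.7
tcp_pos: [0.5605, 0.093, 0.2021]
ee_rot: [3.141, 0.003, 0.142]
wrist_force: [0.1, -0.2, -0.1]
grip_width: 0.0313
```

```bash
python3 - <<'E'
from ov import *
st=get_state();print(st["tcp_pos"],w2m(*st["tcp_pos"][:2]),st["t"])
s=get_image("scene");cv2.imwrite("pics/s18.png",cv2.resize(s[170:260,340:420,::-1],None,fx=8,fy=8,interpolation=cv2.INTER_CUBIC))
save("top","pics/t18.png",(225,170,285,230),10)
tl=[]
for H,L in(((-75,90.5),.76),((-73,91),.76)):
    pin=lt(L,0)["pin"]; v=np.array(H)-pin; tc=np.arctan2(-v[0],v[1])
    k=np.pi/6+L-np.radians(15)-tc
    overlay("scene",s,L,k,(360,205,400,245),9,"b.png"); tl.append(cv2.imread("b.png"))
cv2.imwrite("pics/ov7.png",np.hstack(tl))
E
```

```text
[0.56045922 0.09303038 0.20205794] (np.float64(21.385349846924225), np.float64(58.24847229454274)) 27.7
```

View pics/ov7.png

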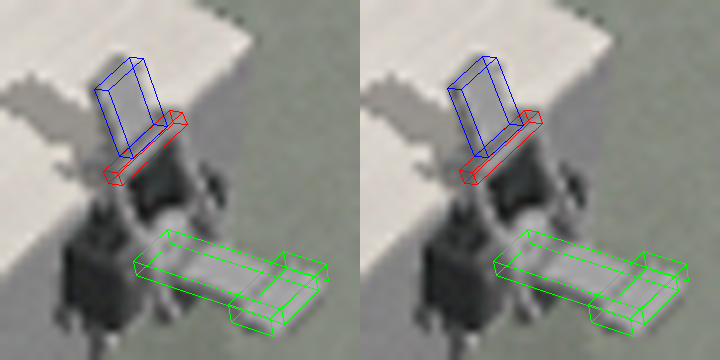

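View pics/s18.png

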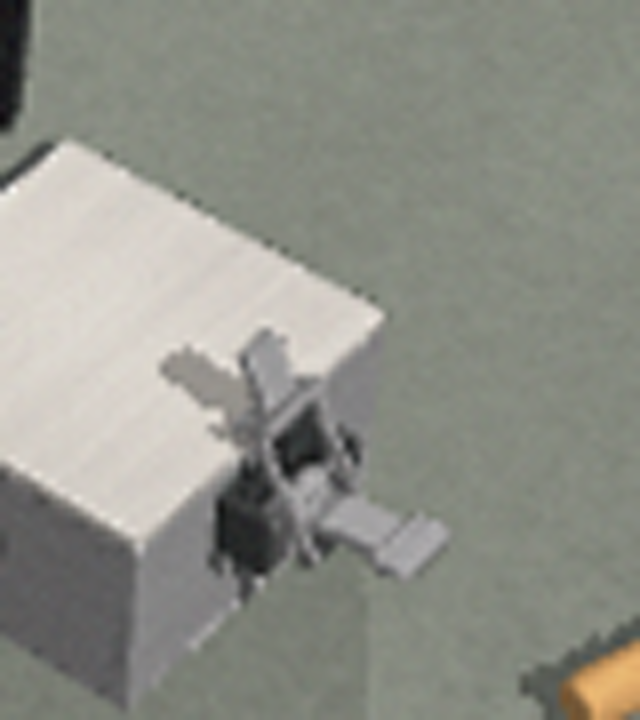

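View pics/t18.png

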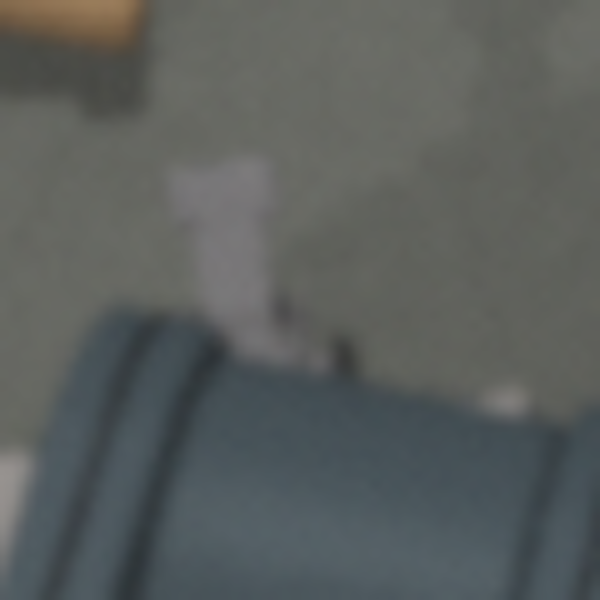

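```bash
python3 - <<'E'
from plan import *
for uv in((238,165),(238,174)):
    p=atz("top",uv,.01);print(p,w2m(*p[:2]))
s=get_state();print(s["tcp_pos"],w2m(*s["tcp_pos"][:2]),s["ee_rot"][2])
plan([(*m2w(-130,-1.4),.15,8.5),(*m2w(-130,-1.4),.095,8.5)],0)
E
```

```text
[0.7593227  0.20266162 0.01      ] (np.float64(-191.4983159293641), np.float64(-20.784673211208087))
[0.73727915 0.20209507 0.01      ] (np.float64(-169.61315272611844), np.float64(-23.482585028779297))
[0.56436657 0.09772863 0.2022558 ] (np.float64(16.826474772601628), np.float64(54.179373193939405)) 0.14647473359919316
7 rows, end [0.7014 0.1744 0.095 ] 8.5
[0,0.587,-0.223,0.209,-0.0004,0,0.587,-0.223,0.209,-0.0003,0,0.587,-0.223,0.209,-0.0004,0,0.587,-0.223,0.209,-0.0003,0,0.587,-0.223,0.209,-0.0004,0,0,0,0.55,0,0,0,0,0.55,0]
```

{"name": "carry_out", "arguments": {
  "motion": [0,0.58,-0.22,0.1,0,0,0.58,-0.22,0.1,0,0,0.58,-0.22,0.1,0,0,0.58,-0.22,0.2,0,0,0.58,-0.22,0.3,0,0,0,0,0.6,0,0,0,0,0.6,0,0,0,0,0,0,0,0,0,0,0]
}}

```text
t: 28.55
tcp_pos: [0.6991, 0.1749, 0.0999]
ee_rot: [3.141, 0.003, 0.149]
wrist_force: [-0.0, -0.5, 1.6]
grip_width: 0.0003
```

```bash
python3 - <<'E'
from plan import *
s=get_state();print(s["tcp_pos"],w2m(*s["tcp_pos"][:2]),s["ee_rot"][2],s["wrist_force"],s["grip_width"],s["t"])
E
```

```text
[0.69913953 0.17490068 0.09985343] (np.float64(-127.87287586489454), np.float64(-2.2243019327016396)) 0.14940096947552495 [-0.035495   -0.47979617  1.57901963] 0.00030719681519698417 28.55
```

{"name": "carry_out", "arguments": {
  "motion": [0,0,0,0.15,0,0,0,0,0.15,0,0,0,0,0.14,0,0,-0.01,0,0.14,0,0,-0.02,0,0.14,0,0,-0.01,0,0.12,0,0,-0.01,0,0.12,0,0,0,0,0,0]
}}

```text
t: 29.22
tcp_pos: [0.697, 0.1741, 0.0527]
ee_rot: [-3.141, 0.0, 0.148]
wrist_force: [1.0, -1.0, 2.0]
grip_width: 0.0006
```

```bash
python3 - <<'E'
from plan import *
s=get_state();print(s["tcp_pos"],w2m(*s["tcp_pos"][:2]),s["wrist_force"],s["t"])
save("scene","pics/s19.png",(340,170,420,260),8)
E
```

```text
[0.69697143 0.17408629 0.05267448] (np.float64(-125.60821834231298), np.float64(-1.7393199493336495)) [ 0.99746169 -0.97584098  1.98602121] 29.2167
```

View pics/s19.png

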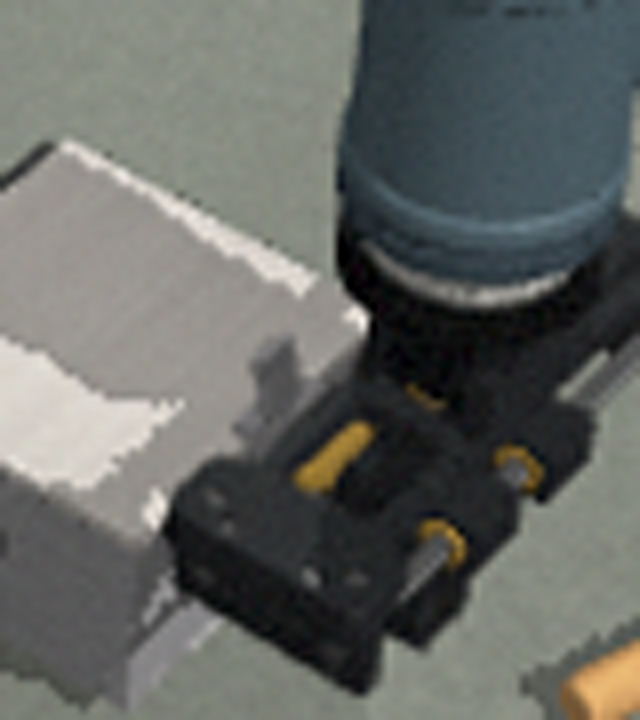

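{"name": "carry_out", "arguments": {
  "motion": [0,-0.03,0,0.08,0,0,-0.03,0,0.08,0,0,-0.03,0,0.05,0,0,-0.04,0,0.05,0,0,0,0,0,0]
}}

```text
t: 29.68
tcp_pos: [0.6895, 0.1729, 0.039]
ee_rot: [3.142, 0.002, 0.148]
wrist_force: [-0.0, 0.5, 0.0]
grip_width: 0.0003
```

```bash
python3 - <<'E'
from plan import *
s=get_state();print(s["tcp_pos"],w2m(*s["tcp_pos"][:2]),s["wrist_force"],s["torque"],s["t"])
save("scene","pics/s20.png",(340,170,420,260),8)
E
```

```text
[0.68950088 0.17294108 0.03902853] (np.float64(-118.0504514163081), np.float64(-1.7109063716039126)) [-0.01979773  0.50253423  0.02611577] [-0.06571248  0.11850652 -0.01746644] 29.6833
```

View pics/s20.png

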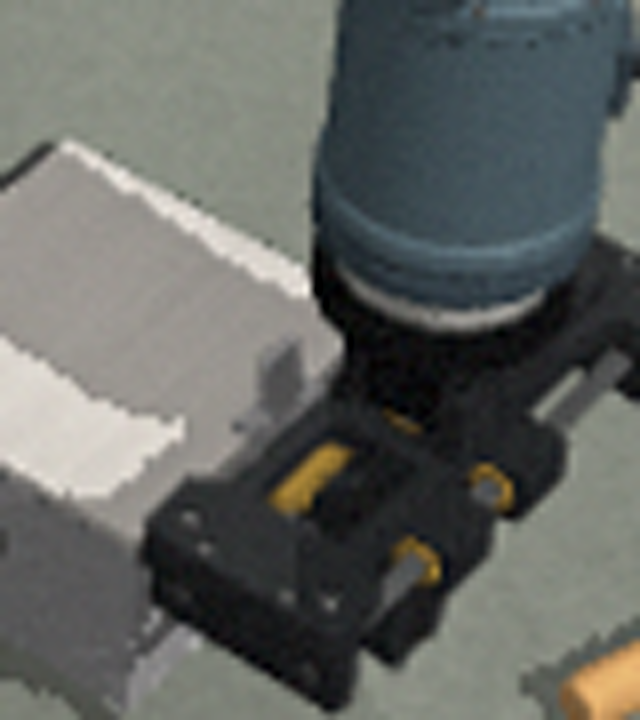

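{"name": "carry_out", "arguments": {
  "motion": [0,-0.02,0,0.04,0,0,-0.01,0,0.03,0,0,0,0,0,0]
}}

```text
t: 29.98
tcp_pos: [0.6888, 0.1728, 0.0361]
ee_rot: [3.142, 0.001, 0.148]
wrist_force: [-0.1, -0.0, -0.1]
grip_width: 0.0004
```

{"name": "carry_out", "arguments": {
  "motion": [0,0.2,0,-0.1,0,0,0.2,0,-0.4,0,0,0,0,-0.8,0,0,0,0,-0.8,0,0,0,0,-0.8,0,0,-0.5,0.6,-0.2,0,0,-0.5,0.6,0,0,0,-0.5,0.6,0,0,0,-0.5,0.3,0,0,0,0,0,0,0]
}}

```text
t: 30.82
tcp_pos: [0.6215, 0.0505, 0.192]
ee_rot: [3.14, 0.004, 0.14]
wrist_force: [0.7, 0.0, -0.2]
grip_width: 0.0006
```

```bash
python3 - <<'E'
from ov import *
st=get_state();print(st["tcp_pos"],st["t"])
s=get_image("scene");cv2.imwrite("pics/s21.png",cv2.resize(s[170:260,340:420,::-1],None,fx=8,fy=8,interpolation=cv2.INTER_CUBIC))
tl=[]
for L in(2.0,2.18):
    g=lt(L,0);pin=g["pin"]; v=np.array([-75,90.5])-pin; tc=np.arctan2(-v[0],v[1])
    k=np.pi/6+L-np.radians(15)-tc
    overlay("scene",s,L,k,(360,205,400,255),9,"b.png"); tl.append(cv2.imread("b.png"))
cv2.imwrite("pics/ov8.png",np.hstack(tl))
save("top","pics/t21.png",(225,170,285,230),10)
E
```

```text
[0.62153385 0.0505275  0.19199683] 30.8167
```

View pics/s21.png

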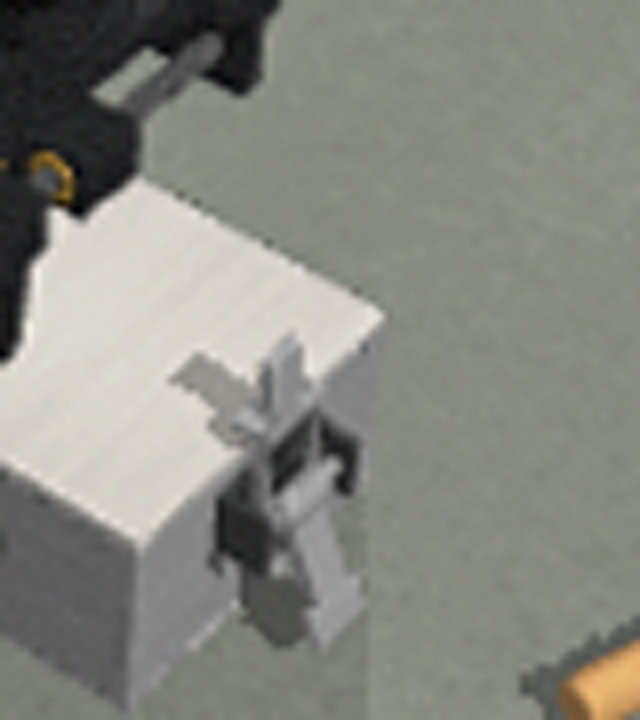

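View pics/ov8.png

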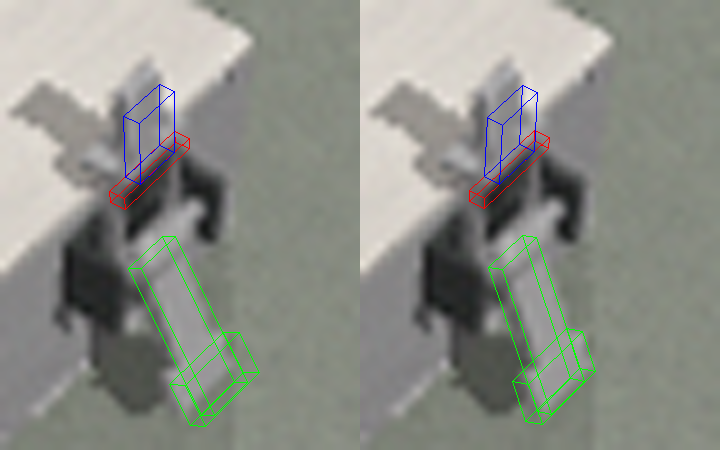

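View pics/t21.png

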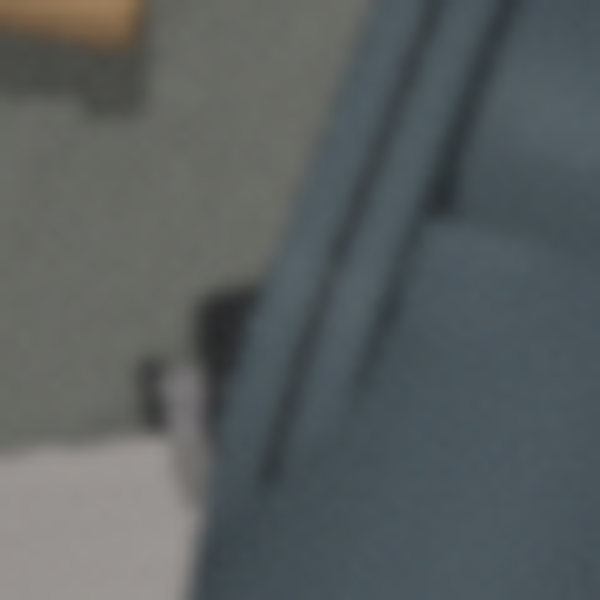

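{"name": "carry_out", "arguments": {
  "motion": [0,-0.3,0.7,0,0,0,-0.3,0.7,0,0,0,-0.3,0.7,0,0,0,0,0,0,0]
}}

```text
t: 31.25
tcp_pos: [0.5956, -0.0615, 0.1926]
ee_rot: [3.137, -0.0, 0.14]
wrist_force: [-0.5, -1.0, -0.0]
grip_width: 0.0002
```

```bash
python3 - <<'E'
from ov import *
st=get_state();print(st["tcp_pos"],st["t"])
s=get_image("scene");t=get_image("top")
cv2.imwrite("pics/t22.png",cv2.resize(t[170:230,225:285,::-1],None,fx=10,fy=10,interpolation=cv2.INTER_CUBIC))
tl=[]
for H in((-75,90.5),(-66,84),(-70,92)):
    L=2.17
    g=lt(L,0);pin=g["pin"]; v=np.array(H)-pin; tc=np.arctan2(-v[0],v[1])
    k=np.pi/6+L-np.radians(15)-tc
    print(H,np.linalg.norm(v),np.degrees(tc))
    r=[]
    for n,im,c in(("scene",s,(362,205,398,250)),("top",t,(232,190,268,220))):
        overlay(n,im,L,k,c,7,"b.png"); r.append(cv2.imread("b.png"))
    tl.append(np.vstack(r))
cv2.imwrite("pics/ov9.png",np.hstack(tl))
E
```

```text
[ 0.59556425 -0.06148774  0.19257572] 31.25
(-75, 90.5) 50.53145560148975 -3.1667626187551683
(-66, 84) 45.50844673281463 -15.016972630511006
(-70, 92) 52.53527978056592 -8.528964220868836
```

View pics/ov9.png

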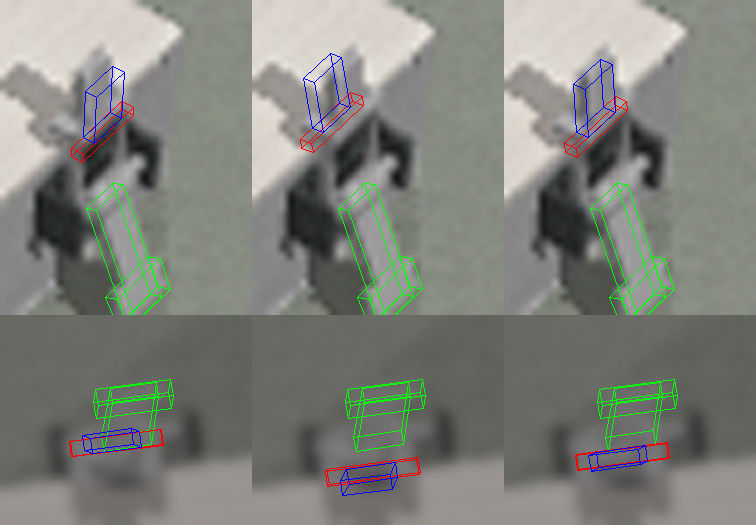

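View pics/t22.png

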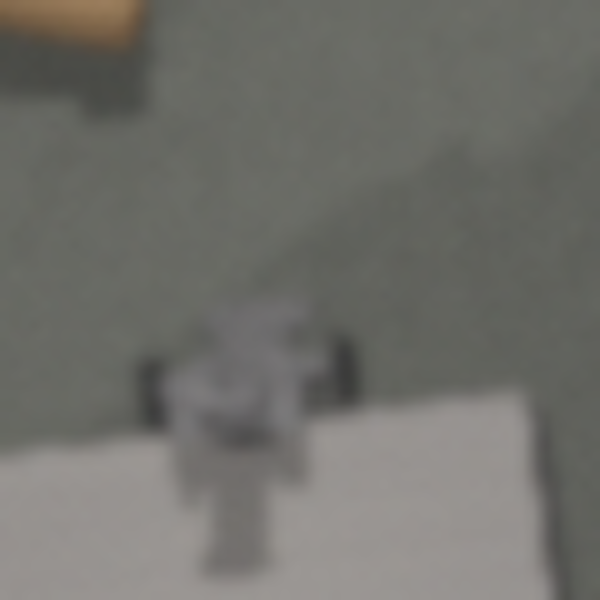

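```bash
python3 - <<'E'
from ov import *
s=get_image("scene")
c=(362,205,394,235)
b=cv2.resize(s[c[1]:c[3],c[0]:c[2],::-1],None,fx=12,fy=12,interpolation=cv2.INTER_CUBIC)
L=2.17;g=lt(L,0);v=np.array([-75,90.5])-g["pin"];tc=np.arctan2(-v[0],v[1]);k=np.pi/6+L-np.radians(15)-tc
overlay("scene",s,L,k,c,12,"b.png");o=cv2.imread("b.png")
# keeper box
g2=prism(np.array([-75,80.5]),np.array([-75,90.5]),14,6)
p=(proj("scene",m3(g2,PS))+.5-[c[0],c[1]])*12
for i,j in E_: cv2.line(o,tuple(np.round(p[i]).astype(int).tolist()),tuple(np.round(p[j]).astype(int).tolist()),(0,255,255),1)
cv2.imwrite("pics/ov10.png",np.hstack([b,o]))
E
```

```text
(no output)
```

View pics/ov10.png

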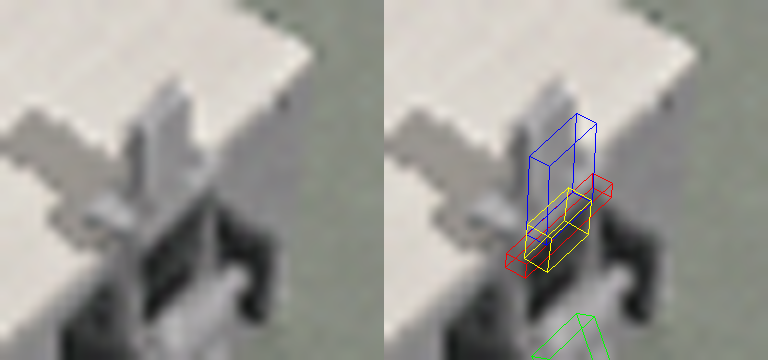

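```bash
cat > ov2.py <<'E'
from ov import *
def boxc(H,zc,xc,x0,x1,y0,y1,z0,z1):
    P=[]
    for z in(z0,z1):
        for x in(x0,x1):
            for y in(y0,y1):
                e=np.array(H)+zc*z+xc*x; P.append([e[0],y,e[1]])
    return np.array(P)
def draw(n,im,H,L,c,S,yo=-1.2):
    pose=PT if n=="top" else PS
    o=cv2.resize(im[c[1]:c[3],c[0]:c[2],::-1],None,fx=S,fy=S,interpolation=cv2.INTER_CUBIC).copy()
    g=lt(L,0);v=np.array(H)-g["pin"];zc=v/np.linalg.norm(v);xc=np.array([zc[1],-zc[0]])
    for B,col in((boxc(H,zc,xc,-3,9,-15,15,0,4),(0,0,255)),(boxc(H,zc,xc,5,9,-8,8,-5,0),(255,0,255)),(boxc(H,zc,xc,-2.5,2.5,-8,8,4,26),(255,0,0)),(prism(np.array([-75,80.5]),np.array([-75,90.5]),14,6),(0,255,255))):
        B=B.copy();B[:,1]+=yo
        p=(proj(n,m3(B,pose))+.5-[c[0],c[1]])*S
        for i,j in E_: cv2.line(o,tuple(np.round(p[i]).astype(int).tolist()),tuple(np.round(p[j]).astype(int).tolist()),col,1)
    return o
E
python3 - <<'E'
from ov2 import *
s=get_image("scene");t=get_image("top")
c=(364,205,394,235);ct=(232,190,262,220)
rows=[]
for n,im,cc in(("scene",s,c),("top",t,ct)):
    b=cv2.resize(im[cc[1]:cc[3],cc[0]:cc[2],::-1],None,fx=8.5,fy=8.5,interpolation=cv2.INTER_CUBIC)
    rows.append(np.hstack([b]+[draw(n,im,H,2.17,cc,8.5) for H in((-75,90.5),(-71,91.5))]))
cv2.imwrite("pics/ov11.png",np.vstack(rows))
E
```

View pics/ov11.png

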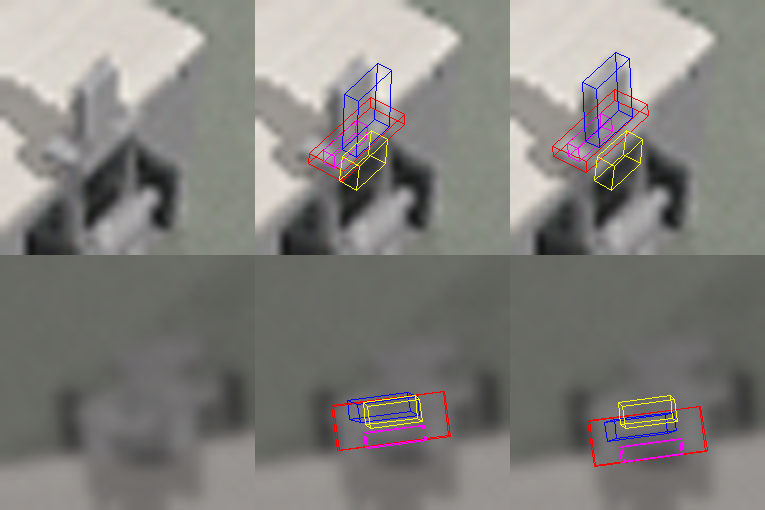

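```bash
python3 - <<'E'
from ov2 import *
s=get_image("scene");t=get_image("top")
cc=(370,222,394,256)
b=cv2.resize(s[cc[1]:cc[3],cc[0]:cc[2],::-1],None,fx=10,fy=10,interpolation=cv2.INTER_CUBIC)
out=[b]
for L in(2.05,2.18):
    o=b.copy();g=lt(L,0)
    for a,e,w,th in((g["end"]-14*g["hd"],g["end"],26,6),(g["piv"],g["end"],16,5)):
        P=prism(a,e,w,th);P[:,1]-=1.2
        p=(proj("scene",m3(P,PS))+.5-[cc[0],cc[1]])*10
        for i,j in E_: cv2.line(o,tuple(np.round(p[i]).astype(int).tolist()),tuple(np.round(p[j]).astype(int).tolist()),(0,255,0),1)
    out.append(o)
cv2.imwrite("pics/ov12.png",np.hstack(out))
for n in("tab","keeper","hook","lid","lever"):
    print(n,[(round(r["score"],2),np.round(np.array(r["bbox"])*[640,480,640,480],1).tolist()) for r in spot_in(n,"scene")][:2])
E
```

```text
tab [(0.64, [377.0, 221.6, 9.1, 17.6])]
keeper [(0.75, [353.5, 213.6, 69.2, 50.3]), (0.52, [372.4, 316.9, 45.0, 54.3])]
hook [(0.4, [324.2, 316.9, 26.5, 38.0]), (0.28, [378.8, 230.9, 11.5, 35.0])]
lid [(0.97, [353.0, 214.2, 67.0, 52.8]), (0.53, [351.6, 225.6, 71.8, 70.9])]
lever [(0.81, [378.3, 231.6, 12.0, 36.3])]
```

View pics/ov12.png

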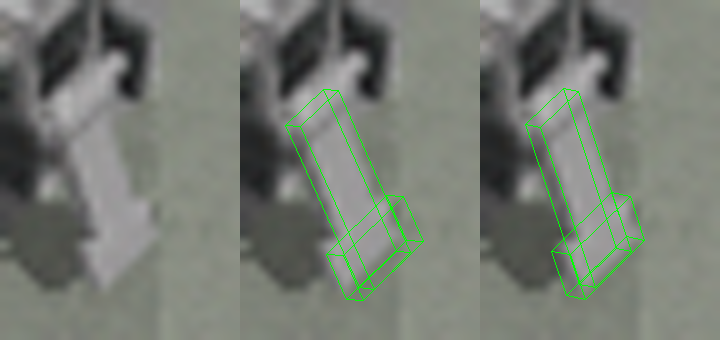

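```bash
python3 - <<'E'
from h import *
save("scene","pics/s30.png");print(get_state()["t"],get_state()["wrist_force"])
E
```

```text
31.9 [-0.67150258 -0.60076513  0.18709261]
```

View pics/s30.png

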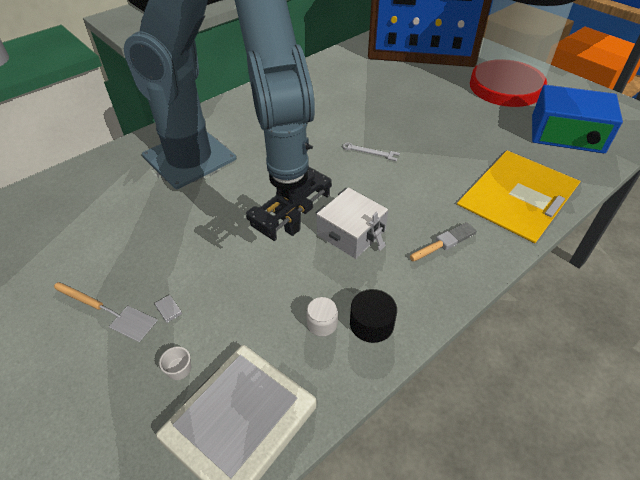

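```bash
python3 -c "
from h import *
print(finish_job())"
```

```text
the job is handed in; nothing more can be done
None
```

The mould is packed, shut and latched, and the job was handed in at about 32 s with the arm clear of everything.

- **Plates:** I laid the thick plate (18 mm) on the slab and the thin one (6 mm) on top, which together make 24 mm. Both went down centred and flat, with contact at the expected heights. The 12 mm plate was left where it lay on the table.
- **Lid:** I pushed the lid over and pressed it down until it met a hard stop at about 22 N. The fingertips then stood at 80.8 mm, against a nominal 80.5 mm for the lid top.
- **Latch:** I led the claw by its tab over the keeper. A test pull outward then met 12 N after about 1 mm of movement, so the lip had caught. I swung the lever down past centre, and it went home by itself.

**Last checks:**
- In the scene camera the handle matches the home position (2.18 rad), and the claw looks stretched over the keeper.
- The claw seems to sit about 2 mm to the lid side of the keeper's centre in that camera. The top camera suggests it is nearly centred. Both readings are near the limit of the picture resolution.
- The lever force I read on the way down was about 2 N, below the roughly 4 N I estimated for that point. I did not find out why.
- The final picture shows the other things on the bench where they were.

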